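Stir the chestnuts and take the pan off the burner

ROBOT

A 7-joint arm with a two-finger parallel gripper is mounted at the origin on the work surface. World frame = base frame: x ahead of the robot, y to its left, z up, the work surface at z = 0. Lengths are in m, angles in degrees, forces in N, time in s.
With the tool pointing down it reaches from about 0.375 to 0.925 m from the base axis. Payload 3.1 kg.
Tool frame: the origin (TCP) lies midway between the tips of the shut fingers; the grasp point (between the pads) lies r.hold_point_z behind it (r.hold_point_z is the distance from the TCP to the grasp point, in m); z points along the fingers, y is the line along which they close (so a half turn about z gives the same grasp; the last joint's range is limited). The gripper opens to 85 mm and grips with 20 to 120 N. Pads are 22 mm wide; open, the fingers measure 114 mm over their backs; the gripper's body (76 mm by 85 mm) begins 54 mm behind the grasp point. The pads swing forward as they close: fully open they stand 13 mm farther back than shut.
Start: joints at [-82.036, 21.939, 2.515, 91.553, -1.026, 66.532, -2.859], TCP at [0.152, 0.632, 0.2] pointing down, gripper open.
Joint ranges: [-149.38, 149.38], [-23.57, 123.04], [-84.95, 90], [0, 143.3], [-89.99, 269.99], [3.08, 112.72], [-163.45, 163.45]. Speed limits (degrees/s): [159.86, 159.86, 180, 180, 180, 180, 180].

INTERFACE

Orientations are given as a 3x3 rotation matrix whose columns are the frame's x, y, z axes.
In Python, from bench import r gives the robot as it stands.
- The arm moves only by the tool arm_command, never from a script. Its argument "motion" is a list of rows, each a list of 7 numbers: the turn, a rotation vector about the tool's x, y, z in rad, then the shift along the tool's x, y, z in m, then the opening in per cent of the stroke, from 0 (shut) to 100 (fully open). In form: [[rx, ry, rz, x, y, z, jaw], ...]. A call has 1 to 8 rows; each row shifts and turns the commanded pose from where the row before left it, along the tool's axes as they then stand; what a row does not reach is not made up. A row lasts 1/12 s, in which the tool goes at most 41.7 mm and 7.16 degrees, less where a joint would pass 70% of its speed; a pose out of reach is approached as far as the arm can. A call is refused whole if a number of a shift passes 0.0417 or a number of a turn 0.125, either way. A call with a gripper value outside its range is refused whole. The fingers move at their own pace and stop on an object; the grip force is fixed at half the most. Time passes only in rows, so rows that do not move let the fingers close. It gives the time, the measured TCP pose, the force, the opening and the grip force at its end, in the units of the state.
- r.get_obs(): the state, without advancing time (a new reading comes with each control period).
- r.capture(name): name is "side" or "top"; returns (picture, depth): 384x512x3 uint8, red, green, blue; 384x512 float32, m along the optical axis (not along the pixel's ray), 0 where there is no reading.
- r.camera_model(name): a dict with "fx", "fy", "cx", "cy" (pixels), "camera_from_world" (4x4, takes a point from world to camera coordinates). Camera axes: x right, y down, z forward; pixel columns grow to the right and rows downward; lengths in m; the calibration is good to about 2 mm. A picture is of the moment at which its call begins. camera_model takes no time and is no camera call.
- r.close_job(): hands the job in; it is judged then, once.
The state is a dict: "clock": time; "joints": joint angles; "joint_velocities": joint speeds; "tau": joint torques, N m; "position": TCP position; "tool_rot": TCP orientation; "force": force on the tool from outside, world axes, zero at the start; "moment": the same for the moment, N m; "grip_width": opening from 0.0 (shut) to 1.0 (fully open); "finger_force": force on a finger pad.
Only numpy, scipy, OpenCV 4.12 (cv2) and the standard library are available. Lean on these libraries where they do the work, as an engineer would, in place of code of your own. Each camera call takes 0.05 s, during which the arm holds its last target. There are 200 camera calls.

TASK

Stir the five chestnuts in the small frying pan with the wooden spoon until at least four of them lie most of their own width away from where they started, without shoving the pan along its support, and lay the spoon back with its head in the dish of the blue spoon rest. Then lift the pan by its handle about a hand's breadth straight up off the burner and finish while holding it there in the air, steady and level, with all five chestnuts still in it. Do not touch the chestnuts with the fingers, and leave the kettle, the oil bottle and the salt jar where they stand.

Things in the scene. Friction and masses are not known exactly. Their poses are not given: they have to be found in the camera images.
- burner (a point): Centre of the front burner's support, at the top of its bars, 50 mm above the worktop: a black cast-iron grate 222 mm square. It belongs to a fixed white two-burner gas hob, 510 mm deep (away from the robot), 290 mm wide, 12 mm high. The rear burner, empty, is 230 mm farther away; two knobs 35 mm high at the near edge.
- pan: Small dark-grey frying pan on the front burner, 0.37 to 0.50 kg, loose (a side push slides it). Origin: centre of its underside, z up. Underside 148 mm across, rim 196 mm across and 45 mm up, flaring wall 3.5 mm thick, inner floor 6 mm up, 140 mm across. Handle along -x: black silicone bar 20 mm wide, 18 mm high, upright flat sides, level, 110 to 247 mm from the centre, its middle 54 mm up.
- pan_grip (a point): Middle of the handle's section 136 mm from the pan's centre: a good place to grip across the handle from above, 38 mm outside the rim. The pan with the chestnuts balances about 40 mm from its centre towards the handle, so it hangs to one side of this point and needs a firm grip (40 N or more; the handle is sturdy and not slippery).
- pan_mid (a point): Point on the pan's axis 20 mm above its underside (middle of the space inside).
- spoon: Wooden cooking spoon, 245 mm long, 45 g, lying level on the spoon rest. Origin on the handle's axis; +x runs along the handle to the head, z up. Handle 14 mm wide, 13 mm high, from x = -100 to +100 mm. Head oval, practically flat, 59 mm long (x = 86 to 145 mm), 40 mm wide, 12 mm thick (from 13.5 to 1.5 mm below the handle's axis).
- spoon_head (a point): Middle of the spoon's head, 115 mm along x from the spoon's origin and 7.5 mm below the handle axis.
- spoon_grip (a point): Place on the handle's axis 48 mm behind the spoon's origin (163 mm behind the middle of the head), overhanging the rest's notched end by 38 mm; at the start 28.5 mm above the worktop: a good place to grip across the handle from above. Held there, the spoon is dipped into the pan by tilting the gripper about 40 degrees.
- rest: Blue stoneware spoon rest, cream dish, an oblong tray 170 mm long (its x), 92 mm wide, 0.6 kg, loose. Origin: centre of its underside. Dish floor 15 mm high, walls 6 mm thick, 28 mm high; the -x end wall has a notch 32 mm wide, bottom 22 mm high, where the handle lies. The spoon starts along the rest's x with its origin at x = -75 mm, y = 0, 28.5 mm up; best laid back the same way.
- rest_dish (a point): Point on the dish floor where the middle of the spoon's head lies at the start: 40 mm along x from the rest's centre, 15 mm above the worktop.
- nut1_mid (a point): Middle of chestnut 1 of 5: brown, pointed dome with a flat pale foot, 29 mm across and 26 mm high, 14 g, smooth and slippery, standing on its foot on the pan's floor; this point is 11 mm above its foot.
- nut2_mid (a point): Middle of chestnut 2 of 5: brown, pointed dome with a flat pale foot, 29 mm across and 26 mm high, 14 g, smooth and slippery, standing on its foot on the pan's floor; this point is 11 mm above its foot.
- nut3_mid (a point): Middle of chestnut 3 of 5: brown, pointed dome with a flat pale foot, 29 mm across and 26 mm high, 14 g, smooth and slippery, standing on its foot on the pan's floor; this point is 11 mm above its foot.
- nut4_mid (a point): Middle of chestnut 4 of 5: brown, pointed dome with a flat pale foot, 29 mm across and 26 mm high, 14 g, smooth and slippery, standing on its foot on the pan's floor; this point is 11 mm above its foot.
- nut5_mid (a point): Middle of chestnut 5 of 5: brown, pointed dome with a flat pale foot, 29 mm across and 26 mm high, 14 g, smooth and slippery, standing on its foot on the pan's floor; this point is 11 mm above its foot.
- kettle: Bystander: steel kettle on the worktop left of the hob, 176 mm across, 181 mm high with its black handle arch, spout to its +x (reaching 120 mm). Origin: centre of its underside. Leave it alone.
- oil: Bystander: amber oil bottle, 60 mm across, 190 mm high, on the worktop. Origin: centre of its underside. Leave it alone.
- salt: Bystander: white salt jar, 72 mm across, 90 mm high, on the worktop. Origin: centre of its underside. Leave it alone.
Things that resemble listed ones, but are neither listed nor needed, are in the scene too. There is more than one size of the spoon; the one meant has the size given above. Of the things that look like the rest, take the one that is farthest to the robot's left at the start.

How it is judged (in metres and radians):
On the way, in this order (a step that is already met when the one before it is completed fails the run):
1. With the spoon held and its head down in the pan, at least four of the chestnuts lie 20 mm or more from where they started, and the pan has not been shoved more than 20 mm ((distance of each of nut2_mid, nut3_mid, nut4_mid, nut5_mid from where it was at the start of the episode above 0.02 m or distance of each of nut1_mid, nut3_mid, nut4_mid, nut5_mid from where it was at the start of the episode above 0.02 m or distance of each of nut1_mid, nut2_mid, nut4_mid, nut5_mid from where it was at the start of the episode above 0.02 m or distance of each of nut1_mid, nut2_mid, nut3_mid, nut5_mid from where it was at the start of the episode above 0.02 m or distance of each of nut1_mid, nut2_mid, nut3_mid, nut4_mid from where it was at the start of the episode above 0.02 m) and distance between each of nut1_mid, nut2_mid, nut3_mid, nut4_mid, nut5_mid and pan_mid below 0.085 m and distance between spoon_head and pan_mid below 0.09 m and z of spoon_head in the frame of pan below 0.055 m and contact force between the fingers and spoon above 0.3 N and distance of pan from where it was at the start of the episode below 0.02 m), for 0.1 s.
2. The spoon lies still on its rest, head in the dish, let go (x of spoon_head in the frame of rest between -0.075 and 0.075 m and y of spoon_head in the frame of rest between -0.04 and 0.04 m and height (world z) of spoon_head below 0.04 m and contact force between spoon and rest above 0.05 N and contact force between the fingers and spoon below 0.05 N and linear speed of spoon below 0.03 m/s), for 0.2 s.
At the end, for the whole second after the job is handed in: Pan held in the fingers, underside 50-180 mm above the support, within 80 mm of the burner centre, free of hob and kettle, tilt under 0.14 rad, under 30 mm/s and 0.15 rad/s, five chestnuts within 85 mm of pan_mid; spoon let go, still, head in the dish (75 mm along, 40 across, z under 40 mm) (all of step 2 and contact force between the fingers and pan above 2 N and z of pan in the frame of burner between 0.05 and 0.18 m and horizontal distance between pan and burner below 0.08 m and angle between pan's own z axis and vertical below 0.14 rad and linear speed of pan below 0.03 m/s and angular speed of pan below 0.15 rad/s and contact force between pan and kettle below 0.05 N and contact force between pan and hob below 0.05 N and distance between each of nut1_mid, nut2_mid, nut3_mid, nut4_mid, nut5_mid and pan_mid below 0.085 m); the arm keeps its last pose, push and grip.
It fails at once if The fingers touch a chestnut (contact force between the fingers and nut1 above 0.5 N or contact force between the fingers and nut2 above 0.5 N or contact force between the fingers and nut3 above 0.5 N or contact force between the fingers and nut4 above 0.5 N or contact force between the fingers and nut5 above 0.5 N).
It fails at once if The kettle, the oil bottle or the salt jar is moved more than 30 mm or tipped (distance of any of kettle, oil, salt from where it was at the start of the episode above 0.03 m or angle between any of kettle, oil, salt's own z axis and vertical above 0.3 rad).
It also fails if it takes over 67 s, if anything falls off the work surface, if the arm or the gripper's body presses on something with over 40 N, if the wrist force passes 120 N, or if a joint passes its speed limit or range.

## Working session

There is one attempt and no reset: what is moved stays moved. The work goes in short steps, Python scripts to look and compute and a tool call to move; the robot and the scene stay as the last step left them, time stands still between calls to the robot, and variables do not carry over. Pictures are saved under pics/ and viewed, at most 10 in all, crops included, and the job is handed in when it is done.

Besides the shell and the picture viewer there is one more tool, called after ">>>" as name(argument=value, ...) on one line, values as JSON. arm_command: Moves the arm, as the interface text tells. Its arguments: {"type":"object","properties":{"motion":{"type":"array"}},"required":["motion"]}

```bash
ls; mkdir -p pics; python3 - <<'E'
from bench import r
import cv2, numpy as np
for n in("top","side"):
    p,d=r.capture(n); cv2.imwrite(f"pics/{n}0.png",p[:,:,::-1]); np.savez(f"{n}0.npz",p=p,d=d)
    m=r.camera_model(n); print(n,m["fx"],m["cx"],m["cy"],np.round(m["camera_from_world"],3).tolist())
o=r.get_obs(); print(o, r.hold_point_z)
E
```

```text
pics
top 494.3170621523456 259.25928968216056 190.24044225840728 [[-0.009, -1.0, -0.015, -0.02], [-0.981, 0.012, -0.195, 0.53], [0.195, 0.013, -0.981, 1.757], [0.0, 0.0, 0.0, 1.0]]
side 418.50392695550767 256.28663151460415 192.97184199943115 [[0.719, -0.695, -0.007, -0.419], [-0.487, -0.497, -0.718, 0.326], [0.495, 0.52, -0.696, 0.994], [0.0, 0.0, 0.0, 1.0]]
{'clock': 0.1, 'joints': array([-82.03490509,  21.98842399,   2.51316217,  91.64204544,
        -1.02669314,  66.53229536,  -2.858699  ]), 'joint_velocities': array([ 0.01597133, -0.12952861, -0.06409731, -0.17233686,  0.02415927,
        0.15481655, -0.10541316]), 'tau': array([ 2.55008032e-03, -4.34728825e+01,  1.02916025e+00, -2.50454628e+01,
        1.08764178e-02,  5.47021074e-03,  6.34211318e-06]), 'position': array([0.15228941, 0.63092698, 0.19868437]), 'tool_rot': array([[-9.72102194e-01,  2.34557279e-01, -4.55487012e-04],
       [ 2.34557689e-01,  9.72099226e-01, -2.40513769e-03],
       [-1.21363980e-04, -2.44487761e-03, -9.99997004e-01]]), 'force': array([-0.03080304,  0.42472359,  0.94534324]), 'moment': array([ 0.01133237,  0.00708543, -0.02238241]), 'finger_force': 0.0, 'grip_width': 1.0019384348027696} 0.0187
```

View pics/top0.png

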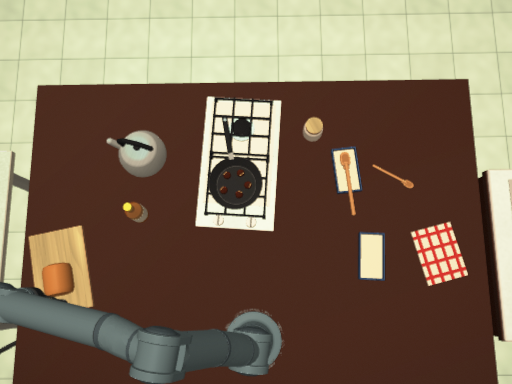

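View pics/side0.png

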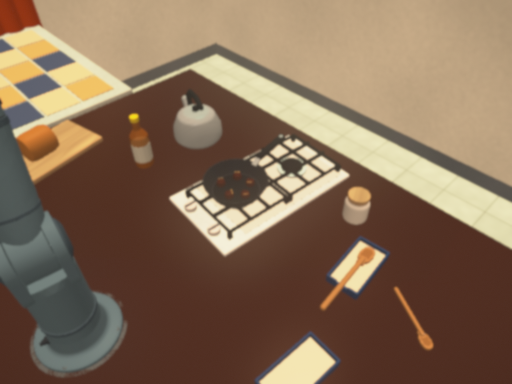

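```bash
cat > h.py <<'E'
import numpy as np, cv2
from bench import r
def cast(n,uv,z):
    m=r.camera_model(n); T=np.array(m["camera_from_world"]); R=T[:3,:3]; t=T[:3,3]
    uv=np.atleast_2d(uv).astype(float)
    d=np.c_[(uv[:,0]-m["cx"])/m["fx"],(uv[:,1]-m["cy"])/m["fy"],np.ones(len(uv))]@R
    c=-R.T@t; s=(np.asarray(z)-c[2])/d[:,2]
    return c+d*s[:,None]
def cloud(n,d):
    m=r.camera_model(n); T=np.array(m["camera_from_world"]); R=T[:3,:3]; t=T[:3,3]
    v,u=np.mgrid[:384,:512]
    c=np.stack([(u-m["cx"])/m["fx"]*d,(v-m["cy"])/m["fy"]*d,d],-1)
    return (c-t)@R
def comps(mask,amin=5):
    n,l,s,c=cv2.connectedComponentsWithStats(mask.astype(np.uint8)); return [(l==i,s[i],c[i]) for i in range(1,n) if s[i,4]>=amin]
def axis(P):
    c=P.mean(0); u,s,v=np.linalg.svd(P-c,full_matrices=False); return c,v[0],s
E
cat > meas.py <<'E'
from h import *
import sys
np.set_printoptions(precision=4,suppress=True)
def meas(n,p,d):
    W=cloud(n,d); hsv=cv2.cvtColor(p,cv2.COLOR_RGB2HSV); H,S,V=[hsv[...,i].astype(int) for i in range(3)]
    X,Y,Z=W[...,0],W[...,1],W[...,2]
    out={}
    brown=(H<16)&(S>120)&(V>60)
    dark=(V<75)&(S<90)
    return W,H,S,V,brown,dark
if __name__=="__main__":
    for n in("top","side"):
        f=np.load(f"{n}0.npz"); W,H,S,V,b,dk=meas(n,f["p"],f["d"])
        print(n)
        for nm,m in(("brown",b),("dark",dk),("cream",(V>170)&(S<90)&(H<40)),("blue",(H>95)&(H<130)&(S>80)&(V>20))):
            for k,s,c in comps(m):
                P=W[k]; 
                if P[:,0].mean()<0.25 or P[:,0].mean()>1.1 or abs(P[:,1].mean())>.6: continue
                print(nm,s,c.round(1),"mean",P.mean(0),"min",P.min(0),"max",P.max(0))
E
python3 meas.py; python3 - <<'E'
import cv2
a=cv2.imread("pics/top0.png"); 
x=cv2.resize(a[100:230,195:370],None,fx=4.5,fy=4.5,interpolation=cv2.INTER_CUBIC); cv2.imwrite("pics/c1.png",x)
E
```

```text
top
brown [    21     80    476    304 100335] [281.9 225.7] mean [ 0.4148 -0.1028  0.0097] min [-0.1532 -0.8487 -0.018 ] max [0.98   0.8522 1.8257]
brown [224 171   6   7  33] [226.5 174.4] mean [0.5847 0.092  0.0787] min [0.5735 0.0829 0.0572] max [0.6026 0.1016 0.0903]
brown [237 170   7   6  32] [239.7 172.2] mean [0.593  0.0441 0.0752] min [0.5831 0.0323 0.0486] max [0.6042 0.0556 0.0895]
brown [244 181   8   7  35] [247.5 184.2] mean [0.5476 0.0159 0.0776] min [0.5356 0.0032 0.0608] max [0.5626 0.0292 0.0938]
brown [220 186   7   7  35] [223. 189.] mean [0.5316 0.1048 0.0749] min [0.5192 0.0931 0.0518] max [0.5472 0.117  0.0904]
brown [236 190   7   7  31] [238.4 193.3] mean [0.5146 0.0489 0.0779] min [0.5042 0.0365 0.0615] max [0.5299 0.058  0.0873]
dark [215  98  57   9 103] [241.9 100.3] mean [0.8824 0.0373 0.044 ] min [ 0.853  -0.0739  0.0127] max [0.9047 0.1407 0.0591]
dark [ 205  104   66  113 2906] [235.5 168.8] mean [0.6092 0.0598 0.0679] min [ 0.1763 -0.0696  0.0144] max [0.8629 0.1737 1.8257]
dark [117 139  36  12 185] [133.6 143.9] mean [0.6778 0.4112 0.1665] min [0.
[... 8766 characters left out ...]
  0.0124] max [ 0.7802 -0.2049  0.9229]
cream [243 200  22  17 208] [253.8 207.8] mean [ 0.5505 -0.0226  0.0362] min [-0.0321 -0.6453  0.0105] max [0.5977 0.0137 0.9229]
cream [217 208  30  22 374] [231.4 217.8] mean [0.4866 0.0054 0.0195] min [-0.0321 -0.6453  0.0103] max [0.5251 0.0451 0.9229]
cream [331 241  36  41 430] [347.2 262.1] mean [ 0.5971 -0.3299  0.0258] min [-0.0321 -0.6453  0.0116] max [ 0.6895 -0.3074  0.9229]
cream [345 249  40  43 524] [364.3 272.6] mean [ 0.6057 -0.3789  0.0198] min [-0.0321 -0.6453  0.0124] max [ 0.6943 -0.3532  0.9229]
cream [ 260  337   75   47 1904] [300.8 365.5] mean [ 0.3061 -0.4259  0.0194] min [-0.0321 -0.6453  0.0121] max [ 0.3709 -0.3857  0.9229]
```

View pics/c1.png

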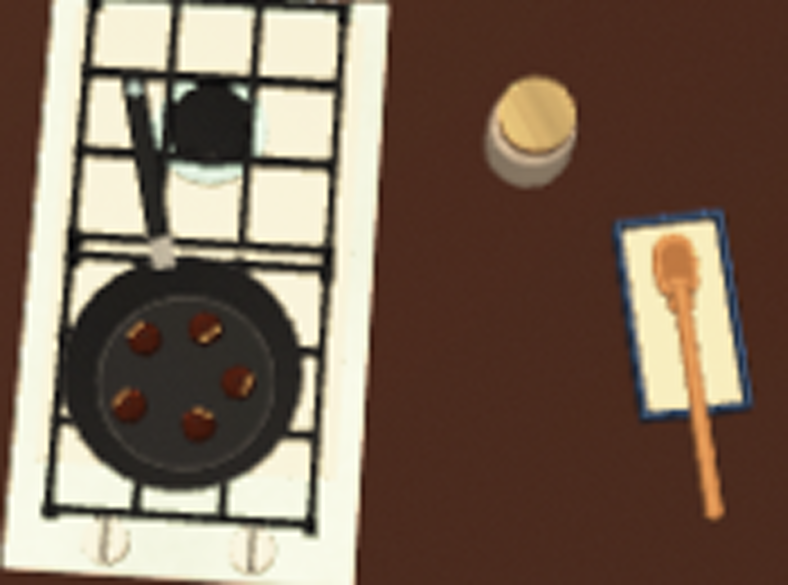

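```bash
cat > m2.py <<'E'
from meas import *
from h import *
P={}
for n in("top","side"):
    f=np.load(f"{n}0.npz"); p,d=f["p"],f["d"]; W,H,S,V,b,dk=meas(n,p,d)
    X,Y,Z=W[...,0],W[...,1],W[...,2]; print("==",n)
    # spoon by colour in region
    m=(V>130)&(S>110)&(H<20)&(X>.35)&(X<.75)&(Y<-.25)&(Y>-.45)
    for k,s,c in comps(m,40):
        v,u=np.nonzero(k); Q=cast(n,np.c_[u,v],np.full(len(u),.030))
        q=Q[:,:2]; c0,ax,_=axis(q); ax*=np.sign(ax[0]); t=(q-c0)@ax
        hd=q[t<t.min()+.17]; c1,a1,_=axis(hd); a1*=np.sign(a1[0])
        print("spoon n",len(u),"ends",c0+t.min()*ax,c0+t.max()*ax,"len",np.ptp(t),"handle line",c1,a1,"ang",np.degrees(np.arctan2(a1[1],a1[0])),"depth z",np.median(W[k][:,2]))
    # rest: colour blue border + cream hull
    m=((H>95)&(H<130)&(S>60)|(V>170)&(S<110)&(H<40))&(X>.45)&(X<.75)&(Y<-.28)&(Y>-.43)&(Z<.06)
    m=cv2.morphologyEx(m.astype(np.uint8),cv2.MORPH_CLOSE,np.ones((5,5)))
    k=max(comps(m,40),key=lambda a:a[1][4])[0]; v,u=np.nonzero(k); Q=cast(n,np.c_[u,v],np.full(len(u),.028))[:,:2]
    (c,sz,a)=cv2.minAreaRect((Q*1000).astype(np.float32)); print("rest",c,sz,a)
    # pan rim
    m=(abs(Z-.095)<.006)&(abs(X-.55)<.13)&(abs(Y-.06)<.13)&(V<110); Q=W[m][:,:2]
    # circle fit robust
    hp=cv2.minEnclosingCircle((Q*1000).astype(np.float32)); print("pan encl",hp)
    A=np.c_[2*Q,np.ones(len(Q))]
    w=np.ones(len(Q),bool)
    for _ in range(5):
        s=np.linalg.lstsq(A[w],(Q[w]**2).sum(1),rcond=None)[0]; R=np.sqrt(s[2]+s[0]**2+s[1]**2); e=np.linalg.norm(Q-s[:2],axis=1)-R; w=abs(e)<.008
    print("rim fit",s[:2],R,w.sum())
    # handle
    m=(V<75)&(X>.66)&(X<.84)&(Z>.085)&(Z<.13)&(abs(Y-.09)<.06); Q=W[m]; c,ax,_=axis(Q[:,:2]); ax*=np.sign(ax[0]); t=(Q[:,:2]-c)@ax
    print("handle",c,ax,np.degrees(np.arctan2(ax[1],ax[0])),"ends",c+ax*t.min(),c+ax*t.max(),"z",np.median(Q[:,2]),m.sum())
    m=(Z>.03)&(abs(X-.69)<.08)&(abs(Y-.3)<.5)
    # nuts
    m=b&(abs(X-.55)<.08)&(abs(Y-.06)<.08)
    for k,s,c in comps(m,15): print("nut",cast(n,c,[.068])[0][:2])
print([a for a in dir(r) if a[0]!="_"])
E
python3 m2.py
```

```text
== top
spoon n 311 ends [ 0.4413 -0.3702] [ 0.6775 -0.3431] len 0.23774237864290781 handle line [ 0.5236 -0.3609] [0.9943 0.1063] ang 6.10200592217824 depth z 0.03287105703191136
rest (609.845703125, -350.5146484375) (170.3363800048828, 93.76997375488281) 6.003049850463867
pan encl ((551.356689453125, 59.62205505371094), 97.07041931152344)
rim fit [0.5508 0.0593] 0.09222456008857918 228
handle [0.7203 0.0873] [0.9868 0.1617] 9.303543469050274 ends [0.661  0.0775] [0.7954 0.0996] z 0.11460124608347307 141
nut [0.5872 0.0929]
nut [0.5947 0.0445]
nut [0.5497 0.0162]
nut [0.5329 0.1054]
nut [0.5165 0.0495]
== side
spoon n 603 ends [ 0.4392 -0.3704] [ 0.6806 -0.3481] len 0.24240329610224406 handle line [ 0.5174 -0.363 ] [0.9951 0.0984] ang 5.6466987698399445 depth z 0.033944516813952566
rest (609.7119750976562, -355.9989929199219) (169.0787353515625, 89.15345001220703) 5.819269180297852
pan encl ((551.8274536132812, 59.07772445678711), 99.58184814453125)
rim fit [0.5525 0.057 ] 0.09376364556802479 350
handle [0.7159 0.0796] [0.9919 0.1269] 7.2879396112455925 ends [0.6612 0.0726] [0.7853 0.0884] z 0.11403256273100365 142
nut [0.5902 0.0932]
nut [0.5336 0.1036]
nut [0.5971 0.0437]
nut [0.5199 0.0494]
nut [0.5519 0.0158]
['Unreachable', 'camera_model', 'capture', 'close_job', 'get_obs', 'hold_point_z']
```

>>> arm_command(motion=[[0,0,0,-0.0248,-0.0314,0,100],[0,0,0,-0.0248,-0.0314,0,100],[0,0,0,-0.0248,-0.0314,0,100],[0,0,0,-0.0248,-0.0314,0,100],[0,0,0,-0.0248,-0.0314,0,100],[0,0,0,-0.0248,-0.0314,0,100],[0,0,0,-0.0248,-0.0314,0,100],[0,0,0,-0.0248,-0.0314,0,100]])

```text
clock: 0.77
position: [0.2866, 0.3388, 0.1995]
tool_rot: [[-0.972, 0.234, -0.001], [0.234, 0.972, -0.001], [0.0, -0.001, -1.0]]
force: [-0.8, -0.2, 0.3]
grip_width: 0.998
finger_force: 0.0
```

>>> arm_command(motion=[[0,0,0,-0.0248,-0.0314,0,100],[0,0,0,-0.0248,-0.0314,0,100],[0,0,0,-0.0248,-0.0314,0,100],[0,0,0,-0.0248,-0.0314,0,100],[0,0,0,-0.0248,-0.0314,0,100],[0,0,0,-0.0248,-0.0314,0,100],[0,0,0,-0.0248,-0.0314,0,100],[0,0,0,-0.0248,-0.0314,0,100]])

```text
clock: 1.43
position: [0.4203, 0.0484, 0.1998]
tool_rot: [[-0.972, 0.234, -0.0], [0.234, 0.972, 0.001], [0.0, 0.001, -1.0]]
force: [1.5, 1.0, -1.1]
grip_width: 1.001
finger_force: 0.0
```

```bash
cat > st.py <<'E'
from h import *
np.set_printoptions(precision=4,suppress=True)
from scipy.spatial.transform import Rotation as Ro
o=r.get_obs(); R=np.array(o["tool_rot"]); p=np.array(o["position"])
print("t",o["clock"],"j",o["joints"],"F",o["force"],"M",o["moment"],"g",o["grip_width"],o["finger_force"]); print("tcp",p,"hold",p-R[:,2]*r.hold_point_z,"\n",R)
def go(goal,Rg=None,n=None,hold=True):
    """translation (tool axes) then turn (about grasp point) to goal"""
    off=r.hold_point_z if hold else 0
    d=R.T@(np.array(goal)-(p-R[:,2]*off)); print("shift total",d,"rows@.04",np.linalg.norm(d)/.04)
    if Rg is not None: print("turn total rv",Ro.from_matrix(R.T@Rg).as_rotvec())
E
python3 st.py
```

```text
t 1.4333 j [-48.3504  -5.9204  34.8318 122.3479   3.7532  62.5621  61.0456] F [ 1.4785  1.0106 -1.0832] M [ 0.1153 -0.0657  0.0124] g 1.0005604799673673 0.0
tcp [0.4203 0.0484 0.1998] hold [0.4203 0.0484 0.2185] 
 [[-0.9721  0.2345 -0.0001]
 [ 0.2345  0.9721  0.0008]
 [ 0.0003  0.0008 -1.    ]]
```

>>> arm_command(motion=[[0,0,-0.114,0,0,0,100],[0,0,-0.114,0,0,0,100],[0,0,-0.114,0,0,0,100],[0,0,0,-0.0022,-0.038,0,100],[0,0,0,-0.0022,-0.038,0,100],[0,0,0,-0.0022,-0.038,0,100],[0,0,0,-0.0022,-0.038,0,100],[0,0,0,-0.0022,-0.038,0,100]])

```text
clock: 2.1
position: [0.4508, -0.1388, 0.1999]
tool_rot: [[-0.994, -0.106, 0.0], [-0.106, 0.994, 0.001], [-0.001, 0.001, -1.0]]
force: [1.0, -0.6, 0.4]
grip_width: 0.997
finger_force: 0.0
```

>>> arm_command(motion=[[0,0,0,-0.0022,-0.038,0,100],[0,0,0,-0.0022,-0.038,0,100],[0,0,0,-0.0022,-0.038,0,100],[0,0,0,-0.0022,-0.038,0,100],[0,0,0,-0.0022,-0.038,0,100],[0,0,0,-0.0022,-0.038,0,100],[0,0,0,0,0,0.04,100],[0,0,0,0,0,0.04,100]])

```text
clock: 2.77
position: [0.4893, -0.3688, 0.1216]
tool_rot: [[-0.995, -0.1, 0.005], [-0.1, 0.995, -0.006], [-0.004, -0.007, -1.0]]
force: [1.0, 1.4, -0.8]
grip_width: 1.002
finger_force: 0.0
```

```bash
cat >> st.py <<'E'
def yawR(a): a=np.radians(a); x=np.array([np.cos(a),np.sin(a),0]); z=np.array([0,0,-1.]); return np.c_[x,np.cross(z,x),z]
E
python3 - <<'E'
exec(open("st.py").read())
go([.4877,-.365,.030],yawR(186))
p_,d=r.capture("top"); cv2.imwrite("pics/g1.png",cv2.resize(p_[140:250,300:400,::-1],None,fx=5,fy=5))
E
```

```text
t 2.7667 j [ -6.1452  30.2932  50.8721 103.0701 -26.9987  59.1822 150.7362] F [ 0.9753  1.414  -0.8037] M [ 0.0518 -0.0339  0.0214] g 1.0015888873752288 0.0
tcp [ 0.4893 -0.3688  0.1216] hold [ 0.4892 -0.3686  0.1403] 
 [[-0.995  -0.1     0.005 ]
 [-0.1     0.995  -0.0064]
 [-0.0044 -0.0068 -1.    ]]
shift total [0.0016 0.0045 0.1103] rows@.04 2.7594485667245117
turn total rv [-0.0068  0.0044 -0.0045]
```

View pics/g1.png

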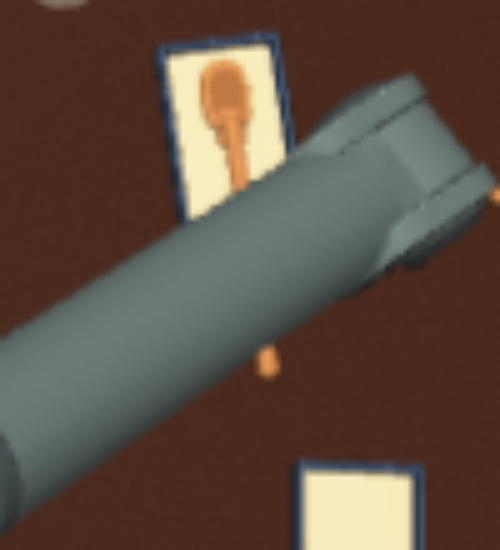

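>>> arm_command(motion=[[0,0,0.1206,0,0,0,100],[0,0,0.1206,0,0,0,100],[0,0,0.1206,0,0,0,100],[0,0,0.1206,0,0,0,100],[0,0,0.1206,0,0,0,100],[0,0,0.1206,0,0,0,100],[0,0,0.1206,0,0,0,100],[0,0,0.1206,0,0,0,100]])

```text
clock: 3.48
position: [0.4886, -0.3614, 0.1204]
tool_rot: [[-0.649, 0.761, -0.0], [0.761, 0.649, 0.002], [0.001, 0.001, -1.0]]
force: [0.3, -0.3, 0.4]
grip_width: 1.004
finger_force: 0.0
```

>>> arm_command(motion=[[0,0,0.1206,0,0,0,100],[0,0,0.1206,0,0,0,100],[0,0,0.1206,0,0,0,100],[0,0,0.1206,0,0,0,100],[0,0,0.1206,0,0,0,100],[0,0,0.1206,0,0,0,100],[0,0,0.1206,0,0,0,100],[0,0,0.1206,0,0,0,100]])

```text
clock: 4.15
position: [0.4887, -0.3612, 0.1202]
tool_rot: [[0.255, 0.967, -0.0], [0.967, -0.255, 0.002], [0.002, -0.001, -1.0]]
force: [0.2, -0.1, 1.3]
grip_width: 0.999
finger_force: 0.0
```

>>> arm_command(motion=[[0,0,0.1206,0,0,0,100],[0,0,0.1206,0,0,0,100],[0,0,0.1206,0,0,0,100],[0,0,0.1206,0,0,0,100],[0,0,0.1206,0,0,0,100],[0,0,0.1206,0,0,0,100],[0,0,0.1206,0,0,0,100],[0,0,0.1206,0,0,0,100]])

```text
clock: 4.82
position: [0.4888, -0.3612, 0.12]
tool_rot: [[0.94, 0.341, -0.0], [0.341, -0.94, 0.002], [0.0, -0.002, -1.0]]
force: [0.0, -0.2, -0.6]
grip_width: 1.0
finger_force: 0.0
```

>>> arm_command(motion=[[0,0,0.1206,0,0,0,100],[0,0,0.1206,0,0,0,100],[0,0,0,0,0,0,100],[0,0,0,0,0,0,100]])

```text
clock: 5.15
position: [0.4886, -0.3618, 0.1199]
tool_rot: [[0.993, 0.115, -0.001], [0.115, -0.993, 0.001], [-0.001, -0.001, -1.0]]
force: [-0.2, -0.2, 0.6]
grip_width: 1.001
finger_force: 0.0
```

```bash
python3 - <<'E'
exec(open("st.py").read())
go([.4877,-.365,.030],yawR(6))
E
```

```text
t 5.15 j [-20.879   57.5794  84.3581 103.8189 -59.1691  78.0209  -5.4214] F [-0.2282 -0.1947  0.6455] M [ 0.0218 -0.0169 -0.0143] g 1.0012516603983708 0.0
tcp [ 0.4886 -0.3618  0.1199] hold [ 0.4886 -0.3618  0.1386] 
 [[ 0.9933  0.1152 -0.0007]
 [ 0.1152 -0.9933  0.001 ]
 [-0.0006 -0.0011 -1.    ]]
shift total [-0.0012  0.0032  0.1086] rows@.04 2.7162900890749553
turn total rv [-0.0011  0.0006  0.0107]
```

>>> arm_command(motion=[[0,0,0.011,-0.0012,0.0032,0.03,100],[0,0,0,0,0,0.03,100],[0,0,0,0,0,0.03,100],[0,0,0,0,0,0.018,100],[0,0,0,0,0,0,100]])

```text
clock: 5.57
position: [0.4859, -0.3625, 0.0075]
tool_rot: [[0.995, 0.103, -0.005], [0.103, -0.995, 0.007], [-0.005, -0.007, -1.0]]
force: [0.1, 0.4, 0.8]
grip_width: 0.999
finger_force: 0.0
```

```bash
python3 - <<'E'
exec(open("st.py").read())
go([.4877,-.365,.030],yawR(6))
E
```

```text
t 5.5667 j [-17.5812  63.3119  75.2846 106.7908 -66.8795  70.1261  -2.5987] F [0.0745 0.3662 0.7961] M [ 0.0258 -0.0082 -0.0163] g 0.9989522685455493 0.0
tcp [ 0.4859 -0.3625  0.0075] hold [ 0.486  -0.3627  0.0262] 
 [[ 0.9946  0.1034 -0.0052]
 [ 0.1034 -0.9946  0.0068]
 [-0.0045 -0.0073 -1.    ]]
shift total [ 0.0015  0.0025 -0.0038] rows@.04 0.11905390383654028
turn total rv [-0.0073  0.0045 -0.0011]
```

>>> arm_command(motion=[[0,0,0,0.0015,0.0025,-0.002,100],[0,0,0,0,0,0,0],[0,0,0,0,0,0,0],[0,0,0,0,0,0,0],[0,0,0,0,0,0,0],[0,0,0,0,0,0,0],[0,0,0,0,0,0,0],[0,0,0,0,0,0,0]])

```text
clock: 6.23
position: [0.4893, -0.3684, 0.0141]
tool_rot: [[0.995, 0.1, 0.0], [0.1, -0.995, -0.0], [0.0, 0.0, -1.0]]
force: [-0.3, 0.1, -0.2]
grip_width: 0.007
finger_force: 0.0
```

>>> arm_command(motion=[[0,0,0,0,0,0,0],[0,0,0,0,0,0,0]])

```text
clock: 6.4
position: [0.4892, -0.3683, 0.0139]
tool_rot: [[0.995, 0.1, -0.0], [0.1, -0.995, 0.0], [-0.0, -0.0, -1.0]]
force: [0.1, 0.6, -0.5]
grip_width: -0.001
finger_force: 0.0
```

```bash
python3 st.py
```

```text
t 6.4 j [-17.3559  63.1892  75.7958 106.2242 -66.7365  70.3538  -2.871 ] F [ 0.1221  0.5522 -0.5041] M [0.0013 0.003  0.0708] g -0.000612700426014247 0.0
tcp [ 0.4892 -0.3683  0.0139] hold [ 0.4892 -0.3683  0.0326] 
 [[ 0.995   0.1001 -0.0001]
 [ 0.1001 -0.995   0.0001]
 [-0.0001 -0.0001 -1.    ]]
```

```bash
python3 - <<'E'
exec(open("st.py").read())
p_,d=r.capture("side"); cv2.imwrite("pics/g2.png",cv2.resize(p_[200:330,270:440,::-1],None,fx=4.5,fy=4.5))
np.savez("side1.npz",p=p_,d=d)
for n,z in(("side",.0285),):
    m=r.camera_model(n);T=np.array(m["camera_from_world"])
    for P in ([.4892,-.3683,.0139],[.4877,-.365,.0285],[.6494,-.348,.021]):
        c=T[:3,:3]@P+T[:3,3]; print(c[:2]/c[2]*m["fx"]+[m["cx"],m["cy"]])
E
```

```text
t 6.4 j [-17.3559  63.1892  75.7958 106.2242 -66.7365  70.3538  -2.871 ] F [ 0.1221  0.5522 -0.5041] M [0.0013 0.003  0.0708] g -0.000612700426014247 0.0
tcp [ 0.4892 -0.3683  0.0139] hold [ 0.4892 -0.3683  0.0326] 
 [[ 0.995   0.1001 -0.0001]
 [ 0.1001 -0.995   0.0001]
 [-0.0001 -0.0001 -1.    ]]
[332.6337 298.5381]
[331.9009 294.8348]
[364.6125 255.6904]
```

View pics/g2.png

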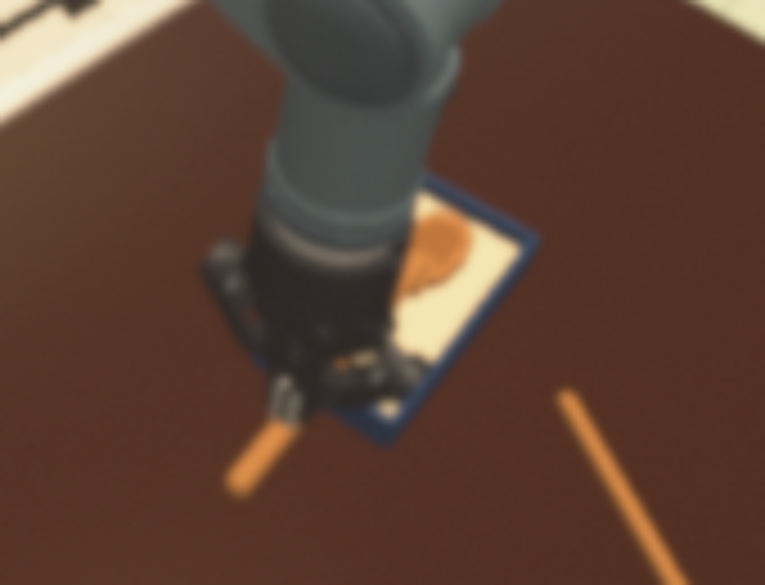

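```bash
python3 - <<'E'
from meas import *
for nm in("side0","side1"):
    f=np.load(nm+".npz"); W,H,S,V,b,dk=meas("side",f["p"],f["d"]); X,Y,Z=W[...,0],W[...,1],W[...,2]
    m=(V>130)&(S>110)&(H<20)&(X>.35)&(X<.75)&(Y<-.25)&(Y>-.45)
    for k,s,c in comps(m,15):
        Q=W[k]; o=np.argsort(Q[:,0]); 
        for a in np.array_split(Q[o],6): print(nm,len(a),a.mean(0),"ymin/max",a[:,1].min(),a[:,1].max(),"z",a[:,2].max())
f=np.load("side1.npz"); W,H,S,V,b,dk=meas("side",f["p"],f["d"])
for v in range(272,300,3): print(v,[ (tuple((W[v,u]*1000).round().astype(int)),int(S[v,u])) for u in range(326,343,3)])
E
```

```text
side0 4 [ 0.7413 -0.2519  0.0848] ymin/max -0.25327078992083846 -0.25065674595422016 z 0.08671473539479498
side0 3 [ 0.7437 -0.2521  0.0892] ymin/max -0.2540389310184684 -0.2508160388094235 z 0.09280624690984894
side0 3 [ 0.7461 -0.2534  0.0911] ymin/max -0.25502083506254897 -0.25224066845989007 z 0.09347171115214584
side0 3 [ 0.7478 -0.253   0.087 ] ymin/max -0.2548616651875843 -0.2503951775074118 z 0.09274654085731723
side0 3 [ 0.7489 -0.2559  0.0856] ymin/max -0.2568220643220374 -0.25494274004138234 z 0.09316653663628648
side0 3 [ 0.7498 -0.2579  0.0891] ymin/max -0.25919262627718975 -0.25691101877155037 z 0.09408049839979817
side0 101 [ 0.4588 -0.3697  0.0336] ymin/max -0.3774743269647273 -0.35125829128648817 z 0.04046889288718489
side0 101 [ 0.501  -0.3652  0.0326] ymin/max -0.37351440368851097 -0.34809858033684377 z 0.03970469013519635
side0 101 [ 0.5502 -0.3611  0.035 ] ymin/max -0.3692183436836682 -0.3506851318404203 z 0.039664841482464526
side0 100 [ 0.6051 -0.3557  0.0343] ymin/max -0.36425360178680677 -0.34167644354676396 z 0.04053315825834987
side0 100 [ 0.6401 -0.3521  0
[... 4028 characters left out ...]
.int64(523), np.int64(-370), np.int64(3)), 137)]
296 [((np.int64(489), np.int64(-349), np.int64(4)), 156), ((np.int64(475), np.int64(-365), np.int64(37)), 170), ((np.int64(482), np.int64(-369), np.int64(34)), 167), ((np.int64(491), np.int64(-372), np.int64(28)), 153), ((np.int64(513), np.int64(-369), np.int64(0)), 144), ((np.int64(515), np.int64(-375), np.int64(4)), 141)]
299 [((np.int64(463), np.int64(-365), np.int64(37)), 170), ((np.int64(469), np.int64(-370), np.int64(36)), 168), ((np.int64(476), np.int64(-374), np.int64(33)), 168), ((np.int64(500), np.int64(-369), np.int64(0)), 147), ((np.int64(506), np.int64(-374), np.int64(0)), 147), ((np.int64(511), np.int64(-380), np.int64(0)), 145)]
```

>>> arm_command(motion=[[0,0,0,0,0,-0.02,0],[0,0,0,0,0,-0.02,0],[0,0,0,0,0,0,0]])

```text
clock: 6.7
position: [0.4905, -0.3707, 0.0577]
tool_rot: [[0.995, 0.1, 0.004], [0.1, -0.995, -0.005], [0.003, 0.005, -1.0]]
force: [0.1, -0.5, 0.5]
grip_width: -0.003
finger_force: 0.0
```

```bash
python3 - <<'E'
exec(open("st.py").read())
p_,d=r.capture("side"); cv2.imwrite("pics/g3.png",cv2.resize(p_[230:330,290:400,::-1],None,fx=5.5,fy=5.5,interpolation=cv2.INTER_CUBIC))
E
```

```text
t 6.7 j [-18.4885  60.8905  79.3525 105.2773 -63.7588  73.2022  -4.1018] F [ 0.0565 -0.5375  0.531 ] M [-0.0871 -0.014   0.037 ] g -0.003200816852708727 0.0
tcp [ 0.4905 -0.3707  0.0577] hold [ 0.4904 -0.3706  0.0764] 
 [[ 0.995   0.0998  0.004 ]
 [ 0.0998 -0.995  -0.0047]
 [ 0.0035  0.0051 -1.    ]]
```

View pics/g3.png

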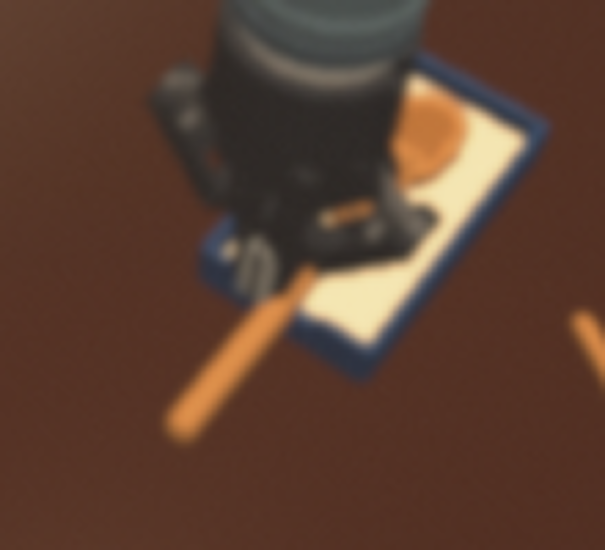

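```bash
python3 - <<'E'
from meas import *
o=r.get_obs(); print(o["position"],o["joints"])
p_,d=r.capture("side"); W,H,S,V,b,dk=meas("side",p_,d); np.savez("side2.npz",p=p_,d=d)
m=r.camera_model("side");T=np.array(m["camera_from_world"])
c=T[:3,:3]@o["position"]+T[:3,3]; print("tcp px",c[:2]/c[2]*m["fx"]+[m["cx"],m["cy"]])
for v in range(266,292,2): print(v,[ "%d,%d,%d|%d,%d"%(*((W[v,u]*1000).round()),S[v,u],V[v,u]) for u in range(328,348,3)])
E
```

```text
[ 0.4902 -0.3698  0.0561] [-18.4741  60.9498  79.2055 105.3369 -63.8067  73.1645  -4.0833]
tcp px [335.4868 289.1574]
266 ['475,-347,141|49,52', '482,-350,137|42,49', '474,-363,158|43,48', '481,-366,155|39,52', '474,-377,172|36,49', '476,-383,176|43,47', '477,-389,181|44,46']
268 ['561,-297,1|115,71', '483,-351,130|36,56', '477,-361,146|54,47', '481,-367,147|38,53', '475,-377,164|47,49', '474,-385,172|48,48', '482,-388,167|45,51']
270 ['554,-303,4|106,82', '542,-318,31|50,77', '479,-361,136|43,48', '481,-368,141|46,50', '474,-379,159|43,47', '477,-385,162|38,47', '494,-383,143|50,61']
272 ['531,-317,33|36,77', '539,-321,28|65,78', '478,-363,132|42,54', '481,-369,134|46,56', '479,-377,145|44,46', '474,-387,159|43,48', '489,-387,145|37,62']
274 ['529,-319,27|76,97', '542,-321,17|19,92', '479,-364,123|52,89', '483,-369,124|52,88', '479,-378,138|47,49', '481,-385,143|49,47', '486,-389,143|35,58']
276 ['526,-322,26|76,84', '528,-329,30|35,110', '479,-365,117|50,101', '480,-372,123|51,100', '477,-380,135|48,59', '485,-383,129|43,48', '481,-393,144|41,50']
278 ['526,-323,18|71,65', '526,-33
[... 380 characters left out ...]
6,-379,101|90,74', '533,-363,35|162,181', '540,-367,32|121,213']
284 ['522,-329,1|134,84', '527,-335,2|69,70', '527,-343,10|12,65', '479,-376,96|94,133', '484,-381,97|160,163', '528,-367,36|158,197', '543,-367,19|87,234']
286 ['516,-333,2|141,85', '521,-339,3|135,83', '529,-343,-1|101,88', '513,-360,35|158,192', '515,-367,39|168,214', '525,-370,33|119,154', '535,-373,25|78,217']
288 ['513,-336,-1|141,85', '517,-343,2|144,87', '506,-357,30|163,150', '507,-364,37|168,218', '512,-369,37|167,192', '530,-368,16|47,87', '531,-376,23|12,103']
290 ['505,-342,5|144,85', '511,-347,4|154,109', '499,-362,34|170,204', '503,-368,36|169,216', '511,-371,32|157,140', '530,-370,10|41,62', '531,-377,16|71,68']
```

>>> arm_command(motion=[[0,0,0,-0.002,-0.004,0,100],[0,0,0,0,0,0,100],[0,0,0,0,0,0,100],[0,0,0,0,0,0,100],[0,0,0,0,0,0,100],[0,0,0,0,0,0,100],[0,0,0,0,0,0,100]])

```text
clock: 7.38
position: [0.4868, -0.3646, 0.0538]
tool_rot: [[0.995, 0.1, -0.0], [0.1, -0.995, 0.0], [-0.0, -0.0, -1.0]]
force: [-0.4, -0.2, 0.9]
grip_width: 0.975
finger_force: 0.0
```

>>> arm_command(motion=[[0,0,0,0,0,0.02,100],[0,0,0,0,0,0.02,100],[0,0,0,0,0,0.01,100],[0,0,0,0,0,0.01,100],[0,0,0,0,0,0,100],[0,0,0,0,0,0,100]])

```text
clock: 7.88
position: [0.4866, -0.3647, -0.0061]
tool_rot: [[0.995, 0.1, -0.001], [0.1, -0.995, 0.0], [-0.001, -0.0, -1.0]]
force: [-0.1, -1.3, 0.3]
grip_width: 0.999
finger_force: 0.0
```

>>> arm_command(motion=[[0,0,0,0,0,0.005,100],[0,0,0,0,0,0.005,100],[0,0,0,0,0,0.003,100],[0,0,0,0,0,0,100],[0,0,0,0,0,0,100]])

```text
clock: 8.3
position: [0.4868, -0.3646, -0.0191]
tool_rot: [[0.995, 0.1, -0.0], [0.1, -0.995, 0.0], [-0.0, -0.0, -1.0]]
force: [-0.1, -0.4, 0.3]
grip_width: 1.002
finger_force: 0.0
```

```bash
python3 - <<'E'
exec(open("st.py").read())
go([.4877,-.365,.0],yawR(6))
p_,d=r.capture("side"); W=cloud("side",d)
k=(W[...,2]>.004)&(W[...,2]<.12)&(abs(W[...,0]-.48)<.02)&(abs(abs(W[...,1]+.366)-.045)<.02)
V=p_.max(2); k&=V<120
for a,s in((W[k&(W[...,1]<-.366)],"R"),(W[k&(W[...,1]>-.366)],"L")):
    a=a[np.argsort(a[:,2])]; print(s,len(a),a[:8])
E
```

```text
t 8.3 j [-16.8382  64.843   73.1537 107.2079 -69.228   67.8986  -1.774 ] F [-0.1146 -0.3664  0.339 ] M [-0.0213  0.005   0.0491] g 1.0023313422347166 0.0
tcp [ 0.4868 -0.3646 -0.0191] hold [ 0.4868 -0.3646 -0.0004] 
 [[ 0.995   0.1001 -0.0001]
 [ 0.1001 -0.995   0.0001]
 [-0.0001 -0.0001 -1.    ]]
shift total [ 0.0008  0.0005 -0.0004] rows@.04 0.026697479545896886
turn total rv [-0.0001  0.0001 -0.0045]
R 284 [[ 0.497  -0.4081  0.004 ]
 [ 0.4634 -0.4277  0.0042]
 [ 0.4727 -0.4295  0.0042]
 [ 0.4754 -0.3912  0.0043]
 [ 0.4703 -0.4164  0.0045]
 [ 0.4984 -0.4251  0.0045]
 [ 0.4905 -0.4249  0.0046]
 [ 0.4632 -0.3946  0.0047]]
L 243 [[ 0.4673 -0.308   0.004 ]
 [ 0.4973 -0.329   0.0041]
 [ 0.4813 -0.3093  0.0041]
 [ 0.49   -0.3383  0.0041]
 [ 0.4622 -0.3355  0.0042]
 [ 0.499  -0.3143  0.0043]
 [ 0.4857 -0.3055  0.0044]
 [ 0.4619 -0.3193  0.0045]]
```

>>> arm_command(motion=[[0,0,0,0,0,0,0],[0,0,0,0,0,0,0],[0,0,0,0,0,0,0],[0,0,0,0,0,0,0],[0,0,0,0,0,0,0],[0,0,0,0,0,0,0],[0,0,0,0,0,0,0],[0,0,0,0,0,0,0]])

```text
clock: 9.02
position: [0.4869, -0.3646, -0.0189]
tool_rot: [[0.995, 0.1, 0.0], [0.1, -0.995, 0.0], [0.0, -0.0, -1.0]]
force: [-0.1, -0.6, 1.3]
grip_width: 0.146
finger_force: 59.4
```

```bash
python3 - <<'E'
exec(open("st.py").read())
E
```

```text
t 9.0167 j [-16.8413  64.8326  73.1747 107.2026 -69.2263  67.9131  -1.7729] F [-0.071  -0.6154  1.2657] M [ 0.0656  0.0713 -0.0188] g 0.146499717947061 59.3841415643692
tcp [ 0.4869 -0.3646 -0.0189] hold [ 0.4869 -0.3646 -0.0002] 
 [[ 0.995   0.1001  0.0001]
 [ 0.1001 -0.995   0.    ]
 [ 0.0001 -0.     -1.    ]]
```

>>> arm_command(motion=[[0,0,0,0,0,-0.02,0],[0,0,0,0,0,-0.03,0],[0,0,0,0,0,-0.03,0],[0,0,0,0,0,-0.03,0],[0,0,0,0,0,-0.03,0],[0,0,0,0,0,-0.03,0],[0,0,0,0,0,-0.02,0],[0,0,0,0,0,0,0]])

```text
clock: 9.68
position: [0.4881, -0.3672, 0.1762]
tool_rot: [[0.995, 0.1, 0.006], [0.1, -0.995, -0.006], [0.005, 0.006, -1.0]]
force: [0.2, -0.6, 0.7]
grip_width: 0.147
finger_force: 59.2
```

>>> arm_command(motion=[[0,0,0,0,-0.035,0,0],[0,0,0,0,-0.035,0,0],[0,0,0,0,-0.035,0,0],[0,0,0,0,-0.035,0,0],[0,0,0,0,-0.035,0,0],[0,0,0,0,-0.035,0,0],[0,0,0,0,0,0,0],[0,0,0,0,0,0,0]])

```text
clock: 10.35
position: [0.466, -0.1511, 0.1697]
tool_rot: [[0.994, 0.108, -0.001], [0.108, -0.994, 0.004], [-0.001, -0.004, -1.0]]
force: [-0.0, -0.0, 0.3]
grip_width: 0.145
finger_force: 59.2
```

```bash
cat > sp.py <<'E'
exec(open("st.py").read())
from meas import meas
def spoon(n):
    p_,d=r.capture(n); W,H,S,V,b,dk=meas(n,p_,d)
    Q=(W-p)@R   # tool frame
    m=(V>110)&(S>110)&(H<20)&(W[...,2]>.05)&(abs(Q[...,1])<.04)&(Q[...,0]>-.1)&(Q[...,0]<.2)&(abs(Q[...,2]+.045)<.06)
    return Q[m],p_
if 1:
  for n in("side","top"):
    Q,im=spoon(n); print(n,len(Q))
    if len(Q)>20:
        e=np.linspace(-.06,.18,13)
        for a,b in zip(e,e[1:]):
            k=(Q[:,0]>a)&(Q[:,0]<b)
            if k.sum()>3: print("x %.2f-%.2f n%d"%(a,b,k.sum()),"y",np.percentile(Q[k,1],[5,50,95]),"z top",np.percentile(Q[k,2],[5,50]))
        print("xmax",np.percentile(Q[:,0],[1,99]))
E
python3 sp.py
```

```text
t 10.35 j [-56.1303  34.0554  89.3694 117.105  -37.4116  67.6875 -34.3894] F [-0.0101 -0.0198  0.2912] M [-0.0748  0.0571  0.0102] g 0.14450279081696554 59.17657256126404
tcp [ 0.466  -0.1511  0.1697] hold [ 0.466  -0.1512  0.1884] 
 [[ 0.9942  0.1079 -0.0011]
 [ 0.1079 -0.9942  0.0038]
 [-0.0007 -0.0039 -1.    ]]
side 404
x -0.06--0.04 n21 y [-0.0029  0.003   0.0066] z top [-0.0562 -0.0534]
x -0.04--0.02 n40 y [-0.0028  0.0034  0.0062] z top [-0.0569 -0.055 ]
x -0.02-0.00 n34 y [-0.0062 -0.0001  0.0061] z top [-0.0573 -0.0552]
x 0.00-0.02 n9 y [0.0191 0.0201 0.0266] z top [-0.0945 -0.0891]
x 0.04-0.06 n9 y [-0.0042  0.0003  0.0051] z top [-0.0564 -0.0548]
x 0.06-0.08 n6 y [-0.0004  0.0024  0.0066] z top [-0.0566 -0.0549]
x 0.08-0.10 n29 y [-0.0027  0.0032  0.0073] z top [-0.057  -0.0544]
x 0.10-0.12 n30 y [-0.0011  0.0039  0.007 ] z top [-0.0572 -0.0545]
x 0.12-0.14 n50 y [-0.0037  0.0056  0.0104] z top [-0.0569 -0.0531]
x 0.14-0.16 n64 y [-0.0146  0.0073  0.0176] z top [-0.055  -0.0474]
x 0.16-0.18 n74 y [-0.0146  0.0035  0.019 ] z top [-0.0499 -0.0472]
xmax [-0.0467  0.1915]
top 219
x -0.06--0.04 n12 y [-0.005  -0.0002  0.0046] z top [-0.0602 -0.056 ]
x -0.04--0.02 n23 y [-0.0057  0.0005  0.0069] z top [-0.0596 -0.0535]
x 0.12-0.14 n32 y [-0.0075  0.002   0.0121] z top [-0.0582 -0.052 ]
x 0.14-0.16 n57 y [-0.0136  0.0001  0.0169] z top [-0.0558 -0.0484]
x 0.16-0.18 n65 y [-0.0146  0.0025  0.019 ] z top [-0.052 -0.047]
xmax [-0.0477  0.1896]
```

>>> arm_command(motion=[[0,0,-0.1,0,0,-0.01,0],[0,0,-0.1,0,0,0,0],[0,0,-0.12,0,0,0,0],[0,0,-0.12,0,0,0,0],[0,0,-0.12,0,0,0,0],[0,0,0,0,0,0,0]])

```text
clock: 10.95
position: [0.465, -0.1586, 0.1812]
tool_rot: [[0.792, 0.61, 0.001], [0.61, -0.792, -0.0], [0.0, 0.001, -1.0]]
force: [0.5, 0.3, -0.7]
grip_width: 0.146
finger_force: 59.2
```

```bash
python3 st.py
```

```text
t 10.95 j [-56.4835  24.371   85.4312 116.4056 -27.1786  64.2073 -11.2968] F [ 0.5481  0.305  -0.6837] M [-0.0694  0.0293 -0.0284] g 0.14641198079484555 59.15910243988037
tcp [ 0.465  -0.1586  0.1812] hold [ 0.4649 -0.1586  0.1999] 
 [[ 0.792   0.6105  0.0005]
 [ 0.6105 -0.792  -0.0004]
 [ 0.0002  0.0006 -1.    ]]
```

>>> arm_command(motion=[[0,0,-0.12,0,0,0,0],[0,0,-0.12,0,0,0,0],[0,0,-0.12,0,0,0,0],[0,0,-0.12,0,0,0,0],[0,0,-0.12,0,0,0,0],[0,0,-0.12,0,0,0,0],[0,0,0,0,0,0,0]])

```text
clock: 11.53
position: [0.4651, -0.1578, 0.1809]
tool_rot: [[0.194, 0.981, -0.0], [0.981, -0.194, -0.0], [-0.0, -0.0, -1.0]]
force: [0.2, -0.5, -0.6]
grip_width: 0.149
finger_force: 59.2
```

```bash
python3 st.py
```

```text
t 11.5333 j [-53.2051  14.7181  76.3765 116.3711 -16.3741  61.1063  19.5973] F [ 0.2264 -0.5302 -0.5685] M [-0.0611 -0.0031  0.0385] g 0.1486449601344638 59.17219519615173
tcp [ 0.4651 -0.1578  0.1809] hold [ 0.4651 -0.1578  0.1996] 
 [[ 0.1944  0.9809 -0.0001]
 [ 0.9809 -0.1944 -0.0001]
 [-0.0001 -0.0001 -1.    ]]
```

>>> arm_command(motion=[[0,0,0,0,0,-0.03,0],[0,0,0,0,0,-0.03,0],[0,-0.116,0,0,0,0,0],[0,-0.116,0,0,0,0,0],[0,-0.116,0,0,0,0,0],[0,-0.116,0,0,0,0,0],[0,-0.116,0,0,0,0,0],[0,-0.116,0,0,0,0,0]])

```text
clock: 12.2
position: [0.4667, -0.1557, 0.2416]
tool_rot: [[0.152, 0.981, -0.121], [0.749, -0.194, -0.634], [-0.645, 0.005, -0.764]]
force: [0.5, 0.8, -0.2]
grip_width: 0.151
finger_force: 59.2
```

>>> arm_command(motion=[[0,0,0,0,0,0,0],[0,0,0,0,0,0,0]])

```text
clock: 12.37
position: [0.4659, -0.1552, 0.2406]
tool_rot: [[0.146, 0.982, -0.123], [0.75, -0.191, -0.634], [-0.645, 0.0, -0.764]]
force: [-1.3, -1.3, 0.1]
grip_width: 0.15
finger_force: 59.2
```

```bash
cat > hd.py <<'E'
exec(open("st.py").read())
H=np.array([.163,.001,-.041]); C=np.array([.5515,.059])
h=p+R@H; f=R[:2,0]/np.linalg.norm(R[:2,0]); tilt=np.degrees(np.arcsin(-R[2,0]))
tip=p+R@(H+[.028,0,.005])
print("head",h,"tip",tip,"tilt",tilt,"yaw",np.degrees(np.arctan2(f[1],f[0])),"head rel pan",h[:2]-C)
def mv(w): print("world",w,"-> tool",R.T@np.array(w))
E
python3 hd.py
```

```text
t 12.3667 j [-76.3974  31.874   81.5632 114.8717   9.3368  64.9487 -10.2677] F [-1.3381 -1.3306  0.0656] M [ 0.6139 -0.1437 -0.0153] g 0.15032005953027264 59.192912578582764
tcp [ 0.4659 -0.1552  0.2406] hold [ 0.4682 -0.1433  0.2549] 
 [[ 0.1457  0.9817 -0.1228]
 [ 0.7498 -0.1905 -0.6336]
 [-0.6454  0.0002 -0.7638]]
head [ 0.4956 -0.0072  0.1667] tip [0.4991 0.0106 0.1448] tilt 40.197606562748675 yaw 79.00627198886254 head rel pan [-0.0559 -0.0662]
```

```bash
cat >> hd.py <<'E'
E
python3 - <<'E'
exec(open("hd.py").read())
mv([.060,.066,0]); mv([0,0,-.08]); mv([.01,0,0]); mv([0,.01,0])
E
```

```text
t 12.3667 j [-76.3974  31.874   81.5632 114.8717   9.3368  64.9487 -10.2677] F [-1.3381 -1.3306  0.0656] M [ 0.6139 -0.1437 -0.0153] g 0.15032005953027264 59.192912578582764
tcp [ 0.4659 -0.1552  0.2406] hold [ 0.4682 -0.1433  0.2549] 
 [[ 0.1457  0.9817 -0.1228]
 [ 0.7498 -0.1905 -0.6336]
 [-0.6454  0.0002 -0.7638]]
head [ 0.4956 -0.0072  0.1667] tip [0.4991 0.0106 0.1448] tilt 40.197606562748675 yaw 79.00627198886254 head rel pan [-0.0559 -0.0662]
world [0.06, 0.066, 0] -> tool [ 0.0582  0.0463 -0.0492]
world [0, 0, -0.08] -> tool [ 0.0516 -0.      0.0611]
world [0.01, 0, 0] -> tool [ 0.0015  0.0098 -0.0012]
world [0, 0.01, 0] -> tool [ 0.0075 -0.0019 -0.0063]
```

>>> arm_command(motion=[[0,0,0,0.0146,0.0116,-0.0123,0],[0,0,0,0.0146,0.0116,-0.0123,0],[0,0,0,0.0146,0.0116,-0.0123,0],[0,0,0,0.0146,0.0116,-0.0123,0],[0,0,0,0,0,0,0],[0,0,0,0,0,0,0]])

```text
clock: 12.87
position: [0.5268, -0.0908, 0.2429]
tool_rot: [[0.151, 0.981, -0.12], [0.755, -0.193, -0.627], [-0.638, 0.004, -0.77]]
force: [0.7, -0.6, -0.2]
grip_width: 0.148
finger_force: 59.2
```

```bash
python3 - <<'E'
exec(open("hd.py").read())
mv([0,0,-.08])
exec(open("sp.py").read().replace('if 1:','if 0:').replace('(W[...,2]>.05)','(W[...,2]>.1)'))
Q,im=spoon("side"); k=Q[:,0]>.13; print("n",k.sum(),"xmax",np.percentile(Q[:,0],[95,99]),"y",np.percentile(Q[k,1],[5,50,95]),"z",np.percentile(Q[k,2],[5,50,95]))
E
```

```text
t 12.8667 j [-71.0362  36.8095  73.6187 105.2567   4.1602  70.5531 -11.6072] F [ 0.686  -0.633  -0.1549] M [ 0.6315 -0.0916  0.0097] g 0.147588605373077 59.24115478992462
tcp [ 0.5268 -0.0908  0.2429] hold [ 0.529  -0.0791  0.2573] 
 [[ 0.1511  0.9812 -0.1203]
 [ 0.7547 -0.1931 -0.627 ]
 [-0.6384  0.004  -0.7697]]
head [0.5573 0.0578 0.1704] tip [0.5609 0.0758 0.1487] tilt 39.67139215780652 yaw 78.67909539483443 head rel pan [ 0.0058 -0.0012]
world [0, 0, -0.08] -> tool [ 0.0511 -0.0003  0.0616]
t 12.8667 j [-71.0362  36.8095  73.6187 105.2567   4.1602  70.5531 -11.6072] F [ 0.686  -0.633  -0.1549] M [ 0.6315 -0.0916  0.0097] g 0.147588605373077 59.24115478992462
tcp [ 0.5268 -0.0908  0.2429] hold [ 0.529  -0.0791  0.2573] 
 [[ 0.1511  0.9812 -0.1203]
 [ 0.7547 -0.1931 -0.627 ]
 [-0.6384  0.004  -0.7697]]
n 53 xmax [0.1625 0.175 ] y [-0.0176 -0.0121  0.0032] z [-0.0532 -0.0432 -0.0367]
```

>>> arm_command(motion=[[0,0,0,0.0105,0,0.0126,0],[0,0,0,0.0105,0,0.0126,0],[0,0,0,0.0105,0,0.0126,0],[0,0,0,0.0105,0,0.0126,0],[0,0,0,0.0065,0,0.0076,0],[0,0,0,0.004,0,0.005,0],[0,0,0,0,0,0,0],[0,0,0,0,0,0,0]])

```text
clock: 13.58
position: [0.5256, -0.0904, 0.16]
tool_rot: [[0.147, 0.982, -0.122], [0.753, -0.191, -0.629], [-0.641, 0.001, -0.767]]
force: [-0.2, 0.4, -0.5]
grip_width: 0.148
finger_force: 59.2
```

```bash
python3 - <<'E'
exec(open("hd.py").read())
for n in("side","top"):
    p_,d=r.capture(n); 
    c=p_[150:225,190:290] if n=="side" else p_[150:220,190:283]
    cv2.imwrite(f"pics/{n}_in.png",cv2.resize(c[:,:,::-1],(400,300),interpolation=cv2.INTER_CUBIC))
a=np.hstack([cv2.imread("pics/side_in.png"),cv2.imread("pics/top_in.png")]); cv2.imwrite("pics/in.png",a)
E
```

```text
t 13.5833 j [-67.0576  42.3215  67.4435 108.6708   0.1331  63.0919 -13.6239] F [-0.2163  0.364  -0.4602] M [ 0.6486 -0.1293 -0.0004] g 0.1484977995388423 59.208165407180786
tcp [ 0.5256 -0.0904  0.16  ] hold [ 0.5279 -0.0786  0.1744] 
 [[ 0.147   0.9816 -0.1219]
 [ 0.7533 -0.1909 -0.6294]
 [-0.6411  0.0007 -0.7675]]
head [0.5556 0.058  0.087 ] tip [0.5591 0.0759 0.0652] tilt 39.873267215650046 yaw 78.95931935567053 head rel pan [ 0.0041 -0.001 ]
```

View pics/in.png

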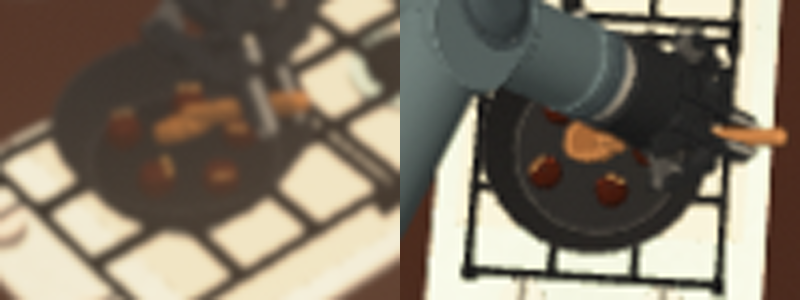

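```bash
python3 - <<'E'
exec(open("hd.py").read())
q=[np.array([6,9.])]; 
for i in range(1,6): q.append(np.array([6,9.])+np.array([-41,7])*i/5)
for a in np.arange(155,500,12)[1:]: q.append(39*np.array([np.cos(np.radians(a)),np.sin(np.radians(a))]))
q=np.array(q)/1000; dq=np.diff(q,axis=0); print(len(dq))
for i,w in enumerate(dq):
    s=R.T@np.array([*w,-.0008 if i<5 else 0]); print(i,[0,0,0,*s.round(4).tolist(),0],end=", " if i%8<7 else "\n")
E
```

```text
t 13.6833 j [-67.082   42.3144  67.4521 108.6128   0.1265  63.0845 -13.6211] F [-0.0157  0.2506 -0.0166] M [ 0.6674 -0.1063 -0.0393] g 0.15028569466729763 59.208433628082275
tcp [ 0.5264 -0.0899  0.1603] hold [ 0.5286 -0.0782  0.1747] 
 [[ 0.1469  0.9818 -0.1204]
 [ 0.7536 -0.1899 -0.6293]
 [-0.6407  0.0017 -0.7678]]
head [0.5562 0.0585 0.0873] tip [0.5597 0.0765 0.0656] tilt 39.846431322655675 yaw 78.97111123422268 head rel pan [ 0.0047 -0.0005]
33
0 [0, 0, 0, 0.0004, -0.0083, 0.0007, 0], 1 [0, 0, 0, 0.0004, -0.0083, 0.0007, 0], 2 [0, 0, 0, 0.0004, -0.0083, 0.0007, 0], 3 [0, 0, 0, 0.0004, -0.0083, 0.0007, 0], 4 [0, 0, 0, 0.0004, -0.0083, 0.0007, 0], 5 [0, 0, 0, -0.0059, -0.0016, 0.0049, 0], 6 [0, 0, 0, -0.0062, 0.0006, 0.0052, 0], 7 [0, 0, 0, -0.006, 0.0022, 0.005, 0]
8 [0, 0, 0, -0.0055, 0.0038, 0.0046, 0], 9 [0, 0, 0, -0.0048, 0.0052, 0.004, 0], 10 [0, 0, 0, -0.0039, 0.0064, 0.0032, 0], 11 [0, 0, 0, -0.0027, 0.0073, 0.0023, 0], 12 [0, 0, 0, -0.0015, 0.0079, 0.0013, 0], 13 [0, 0, 0, -0.0002, 0.0081, 0.0002, 0], 14 [0, 0, 0, 0.0011, 0.008, -0.0009, 0], 15 [0, 0, 0, 0.0023, 0.0076, -0.0019, 0]
16 [0, 0, 0, 0.0035, 0.0068, -0.0029, 0], 17 [0, 0, 0, 0.0045, 0.0057, -0.0037, 0], 18 [0, 0, 0, 0.0053, 0.0043, -0.0044, 0], 19 [0, 0, 0, 0.0059, 0.0028, -0.0049, 0], 20 [0, 0, 0, 0.0062, 0.0011, -0.0052, 0], 21 [0, 0, 0, 0.0062, -0.0006, -0.0052, 0], 22 [0, 0, 0, 0.006, -0.0022, -0.005, 0], 23 [0, 0, 0, 0.0055, -0.0038, -0.0046, 0]
24 [0, 0, 0, 0.0048, -0.0052, -0.004, 0], 25 [0, 0, 0, 0.0039, -0.0064, -0.0032, 0], 26 [0, 0, 0, 0.0027, -0.0073, -0.0023, 0], 27 [0, 0, 0, 0.0015, -0.0079, -0.0013, 0], 28 [0, 0, 0, 0.0002, -0.0081, -0.0002, 0], 29 [0, 0, 0, -0.0011, -0.008, 0.0009, 0], 30 [0, 0, 0, -0.0023, -0.0076, 0.0019, 0], 31 [0, 0, 0, -0.0035, -0.0068, 0.0029, 0]
32 [0, 0, 0, -0.0045, -0.0057, 0.0037, 0],
```

>>> arm_command(motion=[[0,0,0,0.0004,-0.0083,0.0007,0],[0,0,0,0.0004,-0.0083,0.0007,0],[0,0,0,0.0004,-0.0083,0.0007,0],[0,0,0,0.0004,-0.0083,0.0007,0],[0,0,0,0.0004,-0.0083,0.0007,0],[0,0,0,-0.0059,-0.0016,0.0049,0],[0,0,0,-0.0062,0.0006,0.0052,0],[0,0,0,-0.006,0.0022,0.005,0]])

```text
clock: 14.35
position: [0.4812, -0.1064, 0.1553]
tool_rot: [[0.145, 0.982, -0.121], [0.754, -0.189, -0.63], [-0.641, -0.0, -0.767]]
force: [0.1, 0.1, -0.2]
grip_width: 0.149
finger_force: 59.3
```

>>> arm_command(motion=[[0,0,0,-0.0055,0.0038,0.0046,0],[0,0,0,-0.0048,0.0052,0.004,0],[0,0,0,-0.0039,0.0064,0.0032,0],[0,0,0,-0.0027,0.0073,0.0023,0],[0,0,0,-0.0015,0.0079,0.0013,0],[0,0,0,-0.0002,0.0081,0.0002,0],[0,0,0,0.0011,0.008,-0.0009,0],[0,0,0,0.0023,0.0076,-0.0019,0]])

```text
clock: 15.02
position: [0.5319, -0.1355, 0.1551]
tool_rot: [[0.145, 0.982, -0.122], [0.754, -0.19, -0.629], [-0.641, -0.001, -0.768]]
force: [-2.0, 1.3, 2.4]
grip_width: 0.149
finger_force: 59.6
```

```bash
cat > nuts.py <<'E'
exec(open("hd.py").read())
from meas import meas
for n in("side","top"):
    p_,d=r.capture(n); W,Hh,S,V,b,dk=meas(n,p_,d); X,Y,Z=[W[...,i] for i in range(3)]
    m=b&(V<140)&(abs(X-.55)<.09)&(abs(Y-.06)<.09)&(Z>.05)&(Z<.1)
    for k,s,c in comps(m,10): print(n,"nut",s[4],(cast(n,c,[.068])[0][:2]-C)*1000)
    m=(abs(Z-.095)<.006)&(abs(X-.55)<.13)&(abs(Y-.06)<.13)&(V<110); Q=W[m][:,:2]
    print("pan",n,cv2.minEnclosingCircle((Q*1000).astype(np.float32)),len(Q))
    A=np.c_[2*Q,np.ones(len(Q))]; w=np.ones(len(Q),bool)
    for _ in range(6):
        s=np.linalg.lstsq(A[w],(Q[w]**2).sum(1),rcond=None)[0]; RR=np.sqrt(s[2]+s[0]**2+s[1]**2); e=np.linalg.norm(Q-s[:2],axis=1)-RR; w=abs(e)<.008
    print("rim",s[:2],RR,w.sum())
E
python3 nuts.py
```

```text
t 15.0167 j [-62.4419  42.2962  66.9571 109.1312   0.9548  59.7818 -10.8389] F [-1.9826  1.3409  2.3729] M [ 1.1436  0.3457 -0.0064] g 0.14858660456057943 59.623929262161255
tcp [ 0.5319 -0.1355  0.1551] hold [ 0.5342 -0.1238  0.1694] 
 [[ 0.145   0.9818 -0.1224]
 [ 0.7537 -0.1898 -0.6292]
 [-0.641  -0.001  -0.7675]]
head [0.5615 0.0129 0.082 ] tip [0.565  0.0309 0.0603] tilt 39.866993879339866 yaw 79.108105521192 head rel pan [ 0.01   -0.0461]
side nut 49 [38.3597 33.9456]
side nut 48 [-21.8348  51.0628]
side nut 100 [ 29.7417 -32.4325]
side nut 29 [-21.6411 -53.2959]
pan side ((551.886474609375, 58.61861801147461), 99.33312225341797) 262
rim [0.5535 0.0565] 0.09439648395270424 259
top nut 30 [35.7043 33.7243]
top nut 20 [ 29.6724 -13.8502]
top nut 32 [-23.4643  52.0196]
top nut 33 [-25.0475 -53.8987]
pan top ((528.796630859375, 58.24888610839844), 92.0216293334961) 78
rim [0.5505 0.0591] 0.09242734991539882 75
```

>>> arm_command(motion=[[0,0,0,0.0035,0.0068,-0.0029,0],[0,0,0,0.0045,0.0057,-0.0037,0],[0,0,0,0.0053,0.0043,-0.0044,0],[0,0,0,0.0059,0.0028,-0.0049,0],[0,0,0,0.0062,0.0011,-0.0052,0],[0,0,0,0.0062,-0.0006,-0.0052,0],[0,0,0,0.006,-0.0022,-0.005,0],[0,0,0,0.0055,-0.0038,-0.0046,0]])

```text
clock: 15.78
position: [0.5546, -0.0835, 0.1554]
tool_rot: [[0.145, 0.982, -0.124], [0.752, -0.191, -0.631], [-0.643, -0.001, -0.766]]
force: [-1.7, -2.0, 2.5]
grip_width: 0.151
finger_force: 59.4
```

```bash
python3 nuts.py
```

```text
t 15.7833 j [-63.6405  44.5696  64.9196 104.445   -0.9683  64.3718 -13.296 ] F [-1.6865 -1.9566  2.5435] M [ 0.3069  0.6161 -0.0222] g 0.15099137904782206 59.37985897064209
tcp [ 0.5546 -0.0835  0.1554] hold [ 0.5569 -0.0717  0.1697] 
 [[ 0.1454  0.9816 -0.1236]
 [ 0.7522 -0.1909 -0.6306]
 [-0.6426 -0.0013 -0.7662]]
head [0.5844 0.0648 0.082 ] tip [0.5878 0.0827 0.0602] tilt 39.988533251821906 yaw 79.05900148592018 head rel pan [0.0329 0.0058]
side nut 99 [40.0321 30.9778]
side nut 43 [-21.1558  52.2264]
side nut 36 [ 33.4428 -49.8102]
side nut 29 [-21.8552 -53.0862]
pan side ((552.4757080078125, 58.3028564453125), 98.48953247070312) 289
rim [0.5527 0.0567] 0.09381392305646608 289
top nut 43 [35.6804 51.154 ]
top nut 10 [15.9821 12.2463]
top nut 32 [-23.9215  52.4712]
top nut 33 [-25.0475 -53.8987]
pan top ((550.6028442382812, 59.59225845336914), 96.98678588867188) 128
rim [0.5511 0.0593] 0.09249935919361808 123
```

>>> arm_command(motion=[[0,0,0,0.0048,-0.0052,-0.004,0],[0,0,0,0.0039,-0.0064,-0.0032,0],[0,0,0,0.0027,-0.0073,-0.0023,0],[0,0,0,0.0015,-0.0079,-0.0013,0],[0,0,0,0.0002,-0.0081,-0.0002,0],[0,0,0,-0.0011,-0.008,0.0009,0],[0,0,0,-0.0023,-0.0076,0.0019,0],[0,0,0,0,0,0,0]])

```text
clock: 16.55
position: [0.5083, -0.0602, 0.1548]
tool_rot: [[0.146, 0.982, -0.119], [0.755, -0.189, -0.628], [-0.639, 0.002, -0.769]]
force: [2.3, -1.9, 1.7]
grip_width: 0.153
finger_force: 59.4
```

```bash
python3 nuts.py
```

```text
t 16.55 j [-71.0632  41.7463  67.5041 110.2243  -0.1264  64.0789 -16.4081] F [ 2.276  -1.8717  1.697 ] M [ 0.308  -0.7698 -0.0352] g 0.15291104105384237 59.35800075531006
tcp [ 0.5083 -0.0602  0.1548] hold [ 0.5105 -0.0485  0.1691] 
 [[ 0.1463  0.982  -0.1193]
 [ 0.7549 -0.1888 -0.6281]
 [-0.6393  0.0018 -0.7689]]
head [0.538  0.0884 0.0821] tip [0.5415 0.1064 0.0603] tilt 39.742527361841034 yaw 79.02902057594048 head rel pan [-0.0135  0.0294]
side nut 131 [-9.2882 59.5642]
side nut 32 [ 33.5319 -38.0812]
side nut 30 [-20.9506 -43.2695]
pan side ((551.217529296875, 69.2246322631836), 98.63726043701172) 261
rim [0.5511 0.067 ] 0.09358310652223459 260
top nut 33 [-32.8165  63.1264]
pan top ((550.68212890625, 69.40530395507812), 96.67350769042969) 138
rim [0.55   0.0693] 0.09224138069442188 134
```

>>> arm_command(motion=[[0,0,0,-0.0047,0.0012,0.0039,0],[0,0,0,-0.0047,0.0012,0.0039,0],[0,0,0,-0.0047,0.0012,0.0039,0],[0,0,0,-0.0047,0.0012,0.0039,0],[0,0,0,0,0,0,0],[0,0,0,0,0,0,0]])

```text
clock: 17.15
position: [0.5077, -0.0878, 0.1557]
tool_rot: [[0.146, 0.981, -0.124], [0.752, -0.192, -0.63], [-0.642, -0.001, -0.766]]
force: [-0.2, -1.0, 2.3]
grip_width: 0.154
finger_force: 59.3
```

```bash
python3 nuts.py; python3 - <<'E'
from h import *
for n in("side","top"):
    p_,d=r.capture(n); 
    c=p_[150:225,190:290] if n=="side" else p_[150:220,190:283]
    cv2.imwrite(f"pics/{n}_in2.png",cv2.resize(c[:,:,::-1],(400,300),interpolation=cv2.INTER_CUBIC))
a=np.hstack([cv2.imread("pics/side_in2.png"),cv2.imread("pics/top_in2.png")]); cv2.imwrite("pics/in2.png",a)
E
```

```text
t 17.15 j [-69.1172  41.3778  67.9751 111.0628   0.7604  62.4583 -14.8404] F [-0.2491 -1.0277  2.2785] M [ 0.3524 -0.0225  0.0063] g 0.15387836274029842 59.308533668518066
tcp [ 0.5077 -0.0878  0.1557] hold [ 0.51  -0.076  0.17 ] 
 [[ 0.1463  0.9815 -0.1238]
 [ 0.7522 -0.1917 -0.6305]
 [-0.6425 -0.0009 -0.7663]]
head [0.5376 0.0605 0.0824] tip [0.5411 0.0784 0.0606] tilt 39.978261865610484 yaw 78.99206187148006 head rel pan [-0.0139  0.0015]
side nut 41 [19.5203 70.3073]
side nut 43 [-32.107   61.3596]
side nut 36 [-11.5346  17.6026]
side nut 29 [-20.5302 -43.0417]
pan side ((560.5327758789062, 70.53263854980469), 105.9675521850586) 255
rim [0.551  0.0669] 0.09362178216494586 254
top nut 26 [15.2192 70.8266]
top nut 32 [-33.1624  62.2885]
pan top ((550.1349487304688, 68.93673706054688), 96.84705352783203) 134
rim [0.5503 0.0699] 0.09241038937241668 130
```

View pics/in2.png

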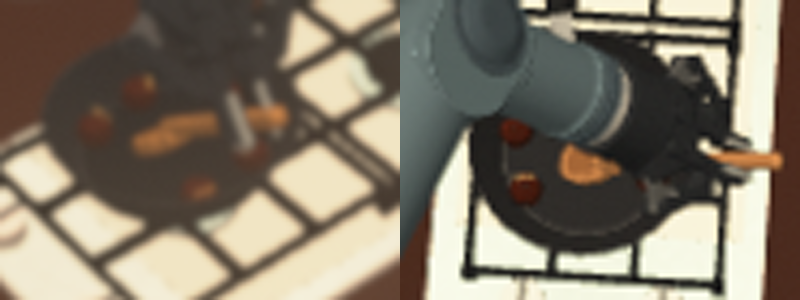

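>>> arm_command(motion=[[0,0,0,-0.0128,0,-0.0153,0],[0,0,0,-0.0128,0,-0.0153,0],[0,0,0,-0.0128,0,-0.0153,0],[0,0,0,-0.0128,0,-0.0153,0],[0,0,0,-0.0128,0,-0.0153,0],[0,0,0,0,0,0,0]])

```text
clock: 17.85
position: [0.511, -0.0858, 0.2581]
tool_rot: [[0.148, 0.982, -0.116], [0.755, -0.188, -0.629], [-0.639, 0.005, -0.769]]
force: [0.2, 0.1, 0.1]
grip_width: 0.149
finger_force: 59.2
```

>>> arm_command(motion=[[0,0,0,-0.023,0.006,0.019,0],[0,0,0,-0.023,0.006,0.019,0],[0,0,0,-0.023,0.006,0.019,0],[0,0,0,-0.023,0.006,0.019,0],[0,0,0,0,0,0,0]])

```text
clock: 18.27
position: [0.5054, -0.2144, 0.256]
tool_rot: [[0.153, 0.98, -0.129], [0.751, -0.2, -0.629], [-0.642, -0.0, -0.767]]
force: [-1.1, -1.5, 0.4]
grip_width: 0.152
finger_force: 59.2
```

```bash
python3 nuts.py
```

```text
t 18.2667 j [-64.1181  32.2862  76.9693 109.1728   9.5892  63.6765  -5.0949] F [-1.1185 -1.5319  0.3661] M [ 0.6098 -0.0451 -0.0196] g 0.15202380959826767 59.18086767196655
tcp [ 0.5054 -0.2144  0.256 ] hold [ 0.5078 -0.2027  0.2703] 
 [[ 0.1529  0.9798 -0.1286]
 [ 0.7512 -0.1998 -0.6291]
 [-0.6421 -0.0004 -0.7666]]
head [ 0.5365 -0.0664  0.1828] tip [ 0.5402 -0.0485  0.1609] tilt 39.95023061917046 yaw 78.49468016298198 head rel pan [-0.015  -0.1254]
side nut 45 [19.2868 69.9377]
side nut 44 [62.4203 20.4597]
side nut 43 [-31.8898  61.73  ]
side nut 43 [ 34.1492 -38.6419]
side nut 31 [-21.2078 -43.055 ]
pan side ((552.6992797851562, 67.40699005126953), 99.17124938964844) 337
rim [0.5515 0.0671] 0.0938300191953738 336
top nut 29 [ 30.3378 -39.4182]
top nut 34 [-24.4515 -44.4456]
pan top ((549.8145751953125, 69.03394317626953), 96.46354675292969) 83
rim [0.5498 0.0698] 0.09265794007688641 83
```

>>> arm_command(motion=[[0,0.116,0,0,0,0,0],[0,0.116,0,0,0,0,0],[0,0.116,0,0,0,0,0],[0,0.116,0,0,0,0,0],[0,0.116,0,0,0,0,0],[0,0.116,0,0,0,0,0],[0,0,0,0,0,0,0]])

```text
clock: 18.95
position: [0.5068, -0.2164, 0.2575]
tool_rot: [[0.204, 0.979, 0.004], [0.979, -0.204, 0.0], [0.001, 0.004, -1.0]]
force: [-2.1, -3.3, -0.6]
grip_width: 0.146
finger_force: 59.2
```

```bash
python3 - <<'E'
exec(open("st.py").read())
go([.4869,-.3646,.20],yawR(5.75),hold=False)
E
```

```text
t 18.95 j [-37.6496  14.9762  66.4444 103.7954 -14.6867  70.5139  21.2627] F [-2.0798 -3.3408 -0.6454] M [-0.2907  0.1286  0.0143] g 0.14623309307947394 59.19213831424713
tcp [ 0.5068 -0.2164  0.2575] hold [ 0.5067 -0.2164  0.2762] 
 [[ 0.2036  0.979   0.0039]
 [ 0.9791 -0.2036  0.0004]
 [ 0.0012  0.0038 -1.    ]]
shift total [-0.1492  0.0105  0.0573] rows@.04 4.0050700650094795
turn total rv [ 0.0025 -0.0034  1.2654]
```

>>> arm_command(motion=[[0,0,0,-0.03,0.002,0.01,0],[0,0,0,-0.03,0.002,0.01,0],[0,0,0,-0.03,0.002,0.01,0],[0,0,0,-0.03,0.002,0.01,0],[0,0,0,-0.03,0.002,0.01,0],[0,0,0.115,0,0,0,0],[0,0,0.115,0,0,0,0],[0,0,0.115,0,0,0,0]])

```text
clock: 19.62
position: [0.4914, -0.356, 0.2043]
tool_rot: [[0.515, 0.857, -0.003], [0.857, -0.515, -0.0], [-0.002, -0.002, -1.0]]
force: [-1.1, 0.8, -0.8]
grip_width: 0.149
finger_force: 59.1
```

>>> arm_command(motion=[[0,0,0.115,0,0,0,0],[0,0,0.115,0,0,0,0],[0,0,0.115,0,0,0,0],[0,0,0.115,0,0,0,0],[0,0,0,0,0,0,0]])

```text
clock: 20.03
position: [0.4924, -0.3545, 0.2042]
tool_rot: [[0.838, 0.546, -0.003], [0.546, -0.838, -0.001], [-0.003, -0.001, -1.0]]
force: [0.3, 0.6, -0.5]
grip_width: 0.151
finger_force: 59.2
```

```bash
python3 - <<'E'
exec(open("st.py").read())
go([.4869,-.3646,.20],yawR(5.75),hold=False)
E
```

```text
t 20.0333 j [-19.4913  33.328   70.4968  99.5921 -32.9459  71.3977   2.3471] F [ 0.2993  0.617  -0.454 ] M [-0.0169  0.0108  0.0196] g 0.15141034833338496 59.19668912887573
tcp [ 0.4924 -0.3545  0.2042] hold [ 0.4925 -0.3545  0.2229] 
 [[ 0.838   0.5456 -0.0033]
 [ 0.5456 -0.838  -0.0006]
 [-0.0031 -0.0013 -1.    ]]
shift total [-0.0101  0.0055  0.0042] rows@.04 0.3056163674459981
turn total rv [-0.0005  0.0034  0.4768]
```

>>> arm_command(motion=[[0,0,0.119,-0.0101,0.0055,0,0],[0,0,0.119,0,0,0,0],[0,0,0.119,0,0,0,0],[0,0,0.119,0,0,0.02,0],[0,0,0,0,0,0.04,0],[0,0,0,0,0,0.04,0],[0,0,0,0,0,0,0],[0,0,0,0,0,0,0]])

```text
clock: 20.7
position: [0.4848, -0.3642, 0.1033]
tool_rot: [[0.995, 0.103, -0.005], [0.103, -0.995, 0.003], [-0.005, -0.004, -1.0]]
force: [-0.3, -0.1, -0.5]
grip_width: 0.148
finger_force: 59.2
```

```bash
python3 - <<'E'
exec(open("st.py").read())
go([.4869,-.3646,-.0191],yawR(5.75),hold=False)
for n in ("side",):
    p_,d=r.capture(n); cv2.imwrite("pics/pl.png",cv2.resize(p_[200:330,270:440,::-1],None,fx=4,fy=4))
E
```

```text
t 20.7 j [-16.0574  43.1773  68.7284 104.3149 -44.4257  65.4048 -15.7576] F [-0.2751 -0.1023 -0.5092] M [0.0256 0.0611 0.0196] g 0.1477630682364379 59.15275275707245
tcp [ 0.4848 -0.3642  0.1033] hold [ 0.4849 -0.3643  0.122 ] 
 [[ 0.9947  0.103  -0.0054]
 [ 0.103  -0.9947  0.0034]
 [-0.005  -0.0039 -1.    ]]
shift total [0.0027 0.0011 0.1224] rows@.04 3.060822952460022
turn total rv [-0.0039  0.005   0.0028]
```

View pics/pl.png

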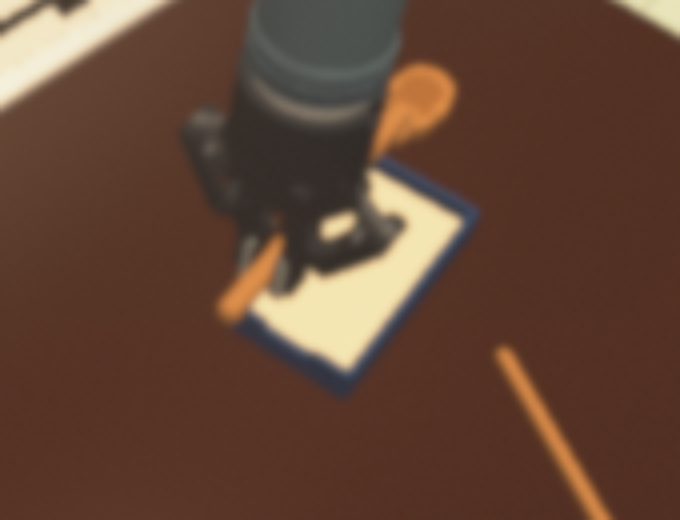

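>>> arm_command(motion=[[0,0,0,0.0015,0.001,0.03,0],[0,0,0,0,0,0.03,0],[0,0,0,0,0,0.03,0],[0,0,0,0,0,0.01,0],[0,0,0,0,0,0,0],[0,0,0,0,0,0,0],[0,0,0,0,0,0,0]])

```text
clock: 21.33
position: [0.4888, -0.3699, 0.0088]
tool_rot: [[0.995, 0.099, 0.004], [0.099, -0.995, -0.003], [0.003, 0.004, -1.0]]
force: [-0.1, -0.6, -0.1]
grip_width: 0.15
finger_force: 59.2
```

```bash
python3 - <<'E'
exec(open("st.py").read())
go([.4869,-.3646,-.0191],yawR(5.75),hold=False)
E
```

```text
t 21.3333 j [-11.1125  49.0953  60.912  106.2698 -51.6548  57.3276 -11.7012] F [-0.0573 -0.5675 -0.0664] M [-0.0171  0.0588 -0.0015] g 0.14958140829880975 59.15975511074066
tcp [ 0.4888 -0.3699  0.0088] hold [ 0.4887 -0.3699  0.0275] 
 [[ 0.995   0.0994  0.0037]
 [ 0.0994 -0.995  -0.0034]
 [ 0.0033  0.0038 -1.    ]]
shift total [-0.0015 -0.0056  0.0278] rows@.04 0.7107544506427766
turn total rv [ 0.0038 -0.0033 -0.0008]
```

>>> arm_command(motion=[[0,0,0,-0.001,-0.003,0.008,0],[0,0,0,0,0,0.008,0],[0,0,0,0,0,0.006,0],[0,0,0,0,0,0.002,0],[0,0,0,0,0,0,0],[0,0,0,0,0,0,0],[0,0,0,0,0,0,0],[0,0,0,0,0,0,0]])

```text
clock: 22.0
position: [0.4858, -0.3653, -0.0182]
tool_rot: [[0.995, 0.099, 0.0], [0.099, -0.995, -0.0], [0.0, 0.0, -1.0]]
force: [0.1, 0.1, 0.7]
grip_width: 0.152
finger_force: 59.2
```

```bash
python3 - <<'E'
exec(open("st.py").read())
go([.4869,-.3646,-.0191],yawR(5.75),hold=False)
E
```

```text
t 22.0 j [-10.2158  50.6376  58.7529 107.0595 -53.5198  55.2624 -10.6671] F [0.0697 0.1233 0.7018] M [0.0153 0.0642 0.0058] g 0.15161492898404258 59.18553292751312
tcp [ 0.4858 -0.3653 -0.0182] hold [ 0.4858 -0.3653  0.0005] 
 [[ 0.9951  0.0989  0.    ]
 [ 0.0989 -0.9951 -0.0004]
 [ 0.      0.0004 -1.    ]]
shift total [ 0.0012 -0.0006  0.0009] rows@.04 0.03970704428572379
turn total rv [ 0.0004 -0.     -0.0013]
```

Within 1 mm. Open, then lift.

>>> arm_command(motion=[[0,0,0,0,0,0,40],[0,0,0,0,0,0,100],[0,0,0,0,0,0,100],[0,0,0,0,0,0,100],[0,0,0,0,0,0,100],[0,0,0,0,0,0,100],[0,0,0,0,0,0,100],[0,0,0,0,0,0,100]])

```text
clock: 22.67
position: [0.4858, -0.365, -0.0183]
tool_rot: [[0.995, 0.099, -0.0], [0.099, -0.995, 0.0], [-0.0, -0.0, -1.0]]
force: [-0.8, 0.2, -0.4]
grip_width: 1.002
finger_force: 0.0
```

>>> arm_command(motion=[[0,0,0,0,0,-0.02,100],[0,0,0,0,0,-0.04,100],[0,0,0,0,0,-0.04,100],[0,0,0,0,0,-0.04,100],[0,0,0,0,0,-0.04,100],[0,0,0,0,0,-0.04,100],[0,0,0,0,0,-0.04,100],[0,0,0,0,0,0,100]])

```text
clock: 23.33
position: [0.4884, -0.3698, 0.2507]
tool_rot: [[0.995, 0.098, 0.011], [0.099, -0.995, -0.009], [0.01, 0.011, -1.0]]
force: [-0.4, -0.4, 1.1]
grip_width: 0.997
finger_force: 0.0
```

```bash
python3 - <<'E'
exec(open("st.py").read())
from meas import meas
for n in("side","top"):
    p_,d=r.capture(n); np.savez(f"{n}3.npz",p=p_,d=d); W,H,S,V,b,dk=meas(n,p_,d); X,Y,Z=[W[...,i] for i in range(3)]
    m=(V>130)&(S>110)&(H<20)&(X>.35)&(X<.70)&(Y<-.25)&(Y>-.45)&(Z<.07)
    for k,s,c in comps(m,15): print(n,"spoon",s[4],W[k].mean(0),W[k].min(0),W[k].max(0))
    m=(V<75)&(X>.66)&(X<.84)&(Z>.085)&(Z<.13)&(abs(Y-.09)<.06); Q=W[m]; c,ax,_=axis(Q[:,:2]); ax*=np.sign(ax[0])
    print("handle",n,c,np.degrees(np.arctan2(ax[1],ax[0])),m.sum(),"z",np.median(Q[:,2]))
E
```

```text
t 23.3333 j [-21.5021  35.741   78.7414  96.6521 -36.1679  77.2694 -21.0456] F [-0.443  -0.3969  1.0848] M [-0.0886 -0.0158  0.0221] g 0.9974235658914732 0.0
tcp [ 0.4884 -0.3698  0.2507] hold [ 0.4882 -0.3697  0.2694] 
 [[ 0.9951  0.0984  0.0109]
 [ 0.0985 -0.9951 -0.0095]
 [ 0.0099  0.0105 -0.9999]]
side spoon 605 [ 0.567  -0.3586  0.0322] [ 0.4356 -0.3755 -0.0007] [ 0.6806 -0.3316  0.0426]
handle side [0.7156 0.0932] 8.534214102098831 155 z 0.11408076587517631
top spoon 132 [ 0.6475 -0.3464  0.0288] [ 0.6144 -0.3646  0.0161] [ 0.6807 -0.3288  0.0406]
top spoon 58 [ 0.4634 -0.3644  0.0357] [ 0.4369 -0.3718  0.0261] [ 0.492  -0.3576  0.0475]
handle top [0.7174 0.1012] 11.113928911095577 138 z 0.11402542523597664
```

>>> arm_command(motion=[[0,0,-0.12,0,0,0,100],[0,0,-0.12,0,0,0,100],[0,0,-0.12,0,0,0,100],[0,0,-0.12,0,0,0,100],[0,0,-0.12,0,0,0,100],[0,0,-0.12,0,0,0,100],[0,0,-0.12,0,0,0,100],[0,0,-0.12,0,0,0,100]])

```text
clock: 24.1
position: [0.4849, -0.3638, 0.2395]
tool_rot: [[0.484, 0.875, -0.003], [0.875, -0.484, 0.002], [0.001, -0.004, -1.0]]
force: [0.6, -1.3, -0.1]
grip_width: 1.001
finger_force: 0.0
```

>>> arm_command(motion=[[0,0,-0.12,0,0,0,100],[0,0,-0.12,0,0,0,100],[0,0,-0.12,0,0,0,100],[0,0,-0.12,0,0,0,100],[0,0,-0.12,0,0,0,100],[0,0,0,0,0,0,100]])

```text
clock: 24.6
position: [0.4848, -0.3639, 0.2398]
tool_rot: [[-0.091, 0.996, -0.002], [0.996, 0.091, 0.003], [0.003, -0.002, -1.0]]
force: [-0.2, 0.3, -0.3]
grip_width: 0.998
finger_force: 0.0
```

```bash
python3 - <<'E'
exec(open("st.py").read())
go([.685,.092,.25],yawR(189.8),hold=False)
E
```

```text
t 24.6 j [-11.6639  23.1367  57.3979  97.1226 -20.4764  71.2898  55.6132] F [-0.2395  0.3329 -0.2784] M [-0.0111 -0.0489 -0.0013] g 0.998158893382388 0.0
tcp [ 0.4848 -0.3639  0.2398] hold [ 0.4849 -0.3639  0.2585] 
 [[-0.0906  0.9959 -0.0023]
 [ 0.9959  0.0906  0.0026]
 [ 0.0028 -0.002  -1.    ]]
shift total [ 0.4359  0.2406 -0.0095] rows@.04 12.449140269459578
turn total rv [ 0.0008 -0.0039 -1.6512]
```

>>> arm_command(motion=[[0,0,0,0.0311,0.0172,0,100],[0,0,0,0.0311,0.0172,0,100],[0,0,0,0.0311,0.0172,0,100],[0,0,0,0.0311,0.0172,0,100],[0,0,0,0.0311,0.0172,0,100],[0,0,0,0.0311,0.0172,0,100],[0,0,0,0.0311,0.0172,0,100],[0,0,0,0.0311,0.0172,0,100]])

```text
clock: 25.27
position: [0.6004, -0.1028, 0.2402]
tool_rot: [[-0.085, 0.996, -0.002], [0.996, 0.085, 0.001], [0.001, -0.002, -1.0]]
force: [1.1, -0.2, 0.2]
grip_width: 0.998
finger_force: 0.0
```

>>> arm_command(motion=[[0,0,0,0.0311,0.0172,0,100],[0,0,0,0.0311,0.0172,0,100],[0,0,0,0.0311,0.0172,0,100],[0,0,0,0.0311,0.0172,0,100],[0,0,0,0.0311,0.0172,0,100],[0,0,0,0.0311,0.0172,0,100],[0,0,-0.118,0,0,0,100],[0,0,-0.118,0,0,0,100]])

```text
clock: 25.93
position: [0.6866, 0.0958, 0.2384]
tool_rot: [[-0.329, 0.944, -0.004], [0.944, 0.329, -0.0], [0.001, -0.004, -1.0]]
force: [-0.4, -0.9, -0.1]
grip_width: 0.998
finger_force: 0.0
```

>>> arm_command(motion=[[0,0,-0.118,0,0,0,100],[0,0,-0.118,0,0,0,100],[0,0,-0.118,0,0,0,100],[0,0,-0.118,0,0,0,100],[0,0,-0.118,0,0,0,100],[0,0,-0.118,0,0,0,100],[0,0,0,0,0,0,100],[0,0,0,0,0,0,100]])

```text
clock: 26.6
position: [0.6864, 0.09, 0.2402]
tool_rot: [[-0.856, 0.517, -0.002], [0.517, 0.856, -0.0], [0.002, -0.001, -1.0]]
force: [-0.1, 0.1, -0.6]
grip_width: 1.002
finger_force: 0.0
```

```bash
python3 - <<'E'
exec(open("st.py").read())
go([.685,.092,.25],yawR(189.8),hold=False)
E
```

```text
t 26.6 j [-37.8657  28.8774  38.5693  83.721  -18.2673  73.9095  61.2078] F [-0.1077  0.0515 -0.6111] M [-0.0071  0.0369  0.0047] g 1.0022617567194851 0.0
tcp [0.6864 0.09   0.2402] hold [0.6864 0.09   0.2589] 
 [[-0.8561  0.5169 -0.0025]
 [ 0.5169  0.8561 -0.    ]
 [ 0.0021 -0.0013 -1.    ]]
shift total [ 0.0023  0.001  -0.0098] rows@.04 0.25266388500022846
turn total rv [-0.0005 -0.0025 -0.7143]
```

>>> arm_command(motion=[[0,0,-0.119,0,0,0,100],[0,0,-0.119,0,0,0,100],[0,0,-0.119,0,0,0,100],[0,0,-0.119,0,0,0,100],[0,0,-0.119,0,0,0,100],[0,0,-0.119,0,0,0,100],[0,0,0,0,0,0,100],[0,0,0,0,0,0,100]])

```text
clock: 27.27
position: [0.6869, 0.0899, 0.241]
tool_rot: [[-0.986, -0.169, -0.001], [-0.169, 0.986, -0.0], [0.001, 0.0, -1.0]]
force: [0.2, 0.1, 0.5]
grip_width: 1.0
finger_force: 0.0
```

>>> arm_command(motion=[[0,0,0,0,0,0.03,100],[0,0,0,0,0,0.03,100],[0,0,0,0,0,0.02,100],[0,0,0,0,0,0.01,100],[0,0,0,0,0,0,100],[0,0,0,0,0,0,100]])

```text
clock: 27.77
position: [0.6872, 0.0899, 0.1517]
tool_rot: [[-0.985, -0.173, -0.0], [-0.173, 0.985, -0.001], [0.0, -0.0, -1.0]]
force: [0.3, -0.6, 1.1]
grip_width: 0.998
finger_force: 0.0
```

```bash
python3 - <<'E'
exec(open("st.py").read())
go([.685,.092,.0555],yawR(189.8),hold=False)
from meas import meas
p_,d=r.capture("side"); W,H,S,V,b,dk=meas("side",p_,d); X,Y,Z=[W[...,i] for i in range(3)]
m=(V<75)&(X>.66)&(X<.84)&(Z>.105)&(Z<.122)&(abs(Y-.09)<.03); Q=W[m]
for a in np.array_split(Q[np.argsort(Q[:,0])],5): print(len(a),np.median(a,0),a.min(0),a.max(0))
cv2.imwrite("pics/ph.png",cv2.resize(p_[110:220,190:320,::-1],None,fx=5,fy=5,interpolation=cv2.INTER_CUBIC))
E
```

```text
t 27.7667 j [-31.5825  31.2783  28.8707  88.4899 -16.1047  64.4286 100.7202] F [ 0.3086 -0.5685  1.0859] M [ 0.013  -0.0417  0.0178] g 0.9981659460253222 0.0
tcp [0.6872 0.0899 0.1517] hold [0.6872 0.0899 0.1704] 
 [[-0.9849 -0.173  -0.0004]
 [-0.173   0.9849 -0.0005]
 [ 0.0005 -0.0004 -1.    ]]
shift total [0.0018 0.0025 0.0962] rows@.04 2.40527865888131
turn total rv [-0.0004 -0.0005  0.0028]
32 [0.6704 0.0855 0.1142] [0.6612 0.078  0.1098] [0.6814 0.0942 0.1178]
32 [0.6936 0.0909 0.1148] [0.6817 0.0808 0.106 ] [0.7048 0.1014 0.1183]
32 [0.7151 0.0929 0.1141] [0.7049 0.0862 0.1052] [0.7259 0.1062 0.118 ]
32 [0.739  0.0967 0.1135] [0.726  0.0897 0.106 ] [0.7498 0.1087 0.1185]
32 [0.7615 0.0994 0.1123] [0.7502 0.0958 0.1053] [0.7818 0.1153 0.1169]
```

View pics/ph.png

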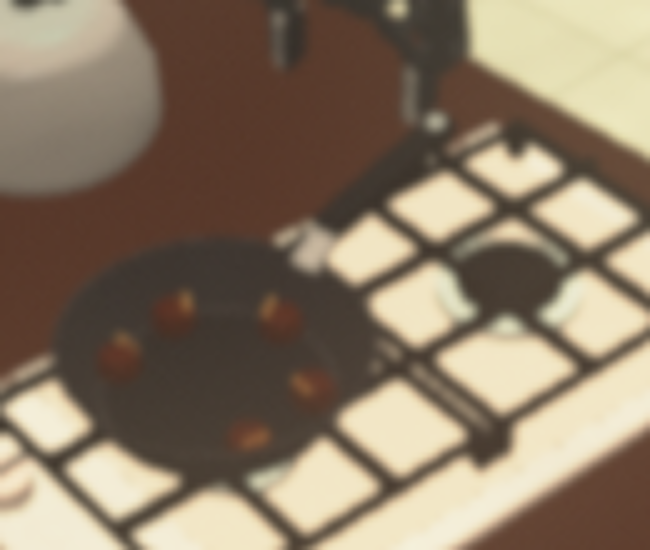

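>>> arm_command(motion=[[0,0,0,0.0018,0.0015,0.03,100],[0,0,0,0,0,0.03,100],[0,0,0,0,0,0.02,100],[0,0,0,0,0,0.01,100],[0,0,0,0,0,0.006,100],[0,0,0,0,0,0,100],[0,0,0,0,0,0,100]])

```text
clock: 28.4
position: [0.6868, 0.0911, 0.0576]
tool_rot: [[-0.985, -0.174, 0.003], [-0.174, 0.985, 0.0], [-0.003, -0.0, -1.0]]
force: [0.2, 0.2, 0.1]
grip_width: 0.999
finger_force: 0.0
```

>>> arm_command(motion=[[0,0,0,0,0,0,60],[0,0,0,0,0,0,40],[0,0,0,0,0,0,30],[0,0,0,0,0,0,20],[0,0,0,0,0,0,0],[0,0,0,0,0,0,0],[0,0,0,0,0,0,0],[0,0,0,0,0,0,0]])

```text
clock: 29.07
position: [0.6855, 0.0915, 0.0562]
tool_rot: [[-0.985, -0.175, 0.001], [-0.175, 0.985, 0.001], [-0.001, 0.0, -1.0]]
force: [-1.3, -0.1, 3.0]
grip_width: 0.218
finger_force: 60.3
```

```bash
python3 st.py
```

```text
t 29.0667 j [-30.1412  36.9168  26.5221  92.1853 -19.057   55.384  102.7707] F [-1.3371 -0.0815  2.9881] M [ 0.2119  0.1087 -0.0361] g 0.21813576151299843 60.3424859046936
tcp [0.6855 0.0915 0.0562] hold [0.6855 0.0915 0.0749] 
 [[-0.9846 -0.1748  0.0007]
 [-0.1748  0.9846  0.0006]
 [-0.0008  0.0005 -1.    ]]
```

>>> arm_command(motion=[[0,0,0,0,0,-0.002,0],[0,0,0,0,0,-0.004,0],[0,0,0,0,0,-0.006,0],[0,0,0,0,0,-0.008,0],[0,0,0,0,0,-0.008,0],[0,0,0,0,0,-0.008,0],[0,0,0,0,0,-0.008,0],[0,0,0,0,0,-0.008,0]])

```text
clock: 29.73
position: [0.6854, 0.091, 0.1089]
tool_rot: [[-0.985, -0.175, 0.001], [-0.175, 0.985, 0.0], [-0.001, -0.0, -1.0]]
force: [-0.4, 0.3, -5.2]
grip_width: 0.219
finger_force: 59.3
```

```bash
cat > pan.py <<'E'
exec(open("st.py").read())
from meas import meas
for n in("side","top"):
    p_,d=r.capture(n); W,H,S,V,b,dk=meas(n,p_,d); X,Y,Z=[W[...,i] for i in range(3)]
    zr=p[2]-.0562+.095
    m=(V<110)&(abs(X-.55)<.125)&(abs(Y-.068)<.125)&(Z>zr-.025)&(Z<zr+.02)
    Q=W[m]; rr=np.hypot(Q[:,0]-.5505,Q[:,1]-.0685); k=abs(rr-.095)<.005; Q=Q[k]
    A=np.c_[Q[:,:2],np.ones(len(Q))]; w=np.ones(len(Q),bool)
    for _ in range(6):
        s=np.linalg.lstsq(A[w],Q[w,2],rcond=None)[0]; w=abs(A@s-Q[:,2])<.006
    print(n,"rim plane slope",s[:2],"z centre",s@[.5505,.0685,1],"expect",zr,w.sum())
    m=b&(V<140)&(abs(X-.55)<.1)&(abs(Y-.07)<.1)&(Z>zr-.06)&(Z<zr+.01)
    for k,s,c in comps(m,10): print(n,"nut",s[4],np.median(W[k],0))
E
python3 pan.py
```

```text
t 29.7333 j [-31.1105  33.5035  27.9241  90.6091 -17.3319  60.1901 101.5977] F [-0.3785  0.3316 -5.1711] M [ 0.1039 -0.4694  0.0515] g 0.2187225359325897 59.30016338825226
tcp [0.6854 0.091  0.1089] hold [0.6853 0.091  0.1276] 
 [[-0.9846 -0.1746  0.0007]
 [-0.1746  0.9846  0.0001]
 [-0.0007 -0.     -1.    ]]
side rim plane slope [-0.0194  0.0084] z centre 0.1450371766783041 expect 0.14768321070075768 353
side nut 46 [0.5655 0.1211 0.1274]
side nut 48 [0.6072 0.0696 0.1275]
side nut 48 [0.5137 0.1119 0.1265]
side nut 40 [0.5788 0.0126 0.1285]
side nut 29 [0.5226 0.0062 0.129 ]
top rim plane slope [0.0088 0.0118] z centre 0.14666281805445758 expect 0.14768321070075768 97
top nut 34 [0.6111 0.0787 0.1307]
top nut 34 [0.5828 0.0194 0.13  ]
top nut 34 [0.5238 0.0139 0.1326]
```

>>> arm_command(motion=[[0,0,0,0,0,-0.008,0],[0,0,0,0,0,-0.008,0],[0,0,0,0,0,-0.008,0],[0,0,0,0,0,-0.006,0],[0,0,0,0,0,-0.004,0],[0,0,0,0,0,-0.003,0],[0,0,0,0,0,-0.001,0],[0,0,0,0,0,0,0]])

```text
clock: 30.5
position: [0.6852, 0.0911, 0.1459]
tool_rot: [[-0.985, -0.175, 0.0], [-0.175, 0.985, 0.0], [-0.0, 0.0, -1.0]]
force: [0.4, -0.7, -5.1]
grip_width: 0.22
finger_force: 59.3
```

>>> arm_command(motion=[[0,0,0,0,0,0,0],[0,0,0,0,0,0,0],[0,0,0,0,0,0,0],[0,0,0,0,0,0,0],[0,0,0,0,0,0,0],[0,0,0,0,0,0,0],[0,0,0,0,0,0,0],[0,0,0,0,0,0,0]])

```text
clock: 31.17
position: [0.6852, 0.0911, 0.1457]
tool_rot: [[-0.985, -0.175, -0.0], [-0.175, 0.985, -0.0], [0.0, -0.0, -1.0]]
force: [0.1, 0.2, -5.5]
grip_width: 0.225
finger_force: 59.3
```

```bash
python3 pan.py; python3 - <<'E'
from meas import *
p_,d=r.capture("side"); W,H,S,V,b,dk=meas("side",p_,d); X,Y,Z=[W[...,i] for i in range(3)]
m=(V>130)&(S>110)&(H<20)&(X>.35)&(X<.70)&(Y<-.25)&(Y>-.45)&(Z<.07)
for k,s,c in comps(m,15): print("spoon",s[4],W[k].mean(0),W[k].min(0),W[k].max(0))
print(r.get_obs()["joint_velocities"])
E
```

```text
t 31.1667 j [-31.6863  31.3751  28.7477  89.0923 -16.2153  63.7125 100.8149] F [ 0.0707  0.241  -5.4672] M [ 0.1217 -0.4885 -0.0009] g 0.22533334323164816 59.296318888664246
tcp [0.6852 0.0911 0.1457] hold [0.6852 0.0911 0.1644] 
 [[-0.9846 -0.1748 -0.    ]
 [-0.1748  0.9846 -0.    ]
 [ 0.     -0.     -1.    ]]
side rim plane slope [-0.0063  0.0045] z centre 0.1821157813306688 expect 0.18450227611831255 386
side nut 47 [0.5654 0.1202 0.1636]
side nut 49 [0.6077 0.0702 0.1643]
side nut 51 [0.5134 0.112  0.1637]
side nut 43 [0.5781 0.012  0.1639]
side nut 30 [0.5227 0.008  0.1663]
top rim plane slope [ 0.0259 -0.0055] z centre 0.18001826464131349 expect 0.18450227611831255 110
top nut 33 [0.6086 0.0795 0.1672]
top nut 32 [0.5803 0.018  0.1667]
top nut 36 [0.5245 0.0144 0.166 ]
spoon 606 [ 0.5668 -0.3586  0.0321] [ 0.4369 -0.3755 -0.0006] [ 0.6799 -0.3314  0.042 ]
[-0.0562  0.0483  0.0071  0.1266 -0.1562 -0.0769  0.0032]
```

Pan is level, about 89 mm up and still, with all five nuts in it; the spoon lies in the dish. I'm handing in.

```bash
python3 -c "
from bench import r
print(r.close_job())"
```

```text
the job is handed in; nothing more can be done
None
```

The job is handed in, with no verdict returned. By my measurements all five chestnuts were moved at least 20 mm, though one only just (about 22 mm), and the stirring shoved the pan about 10 mm. The spoon lies back in the dish of its rest, and the pan is held still and level about 89 mm above the burner with all five chestnuts in it.

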